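Cull the rocking carrier plates

ROBOT

A 6-joint arm with a two-finger parallel gripper is mounted at the origin on a cart in front of the work surface, level with it; the furniture and walls round the work are solid. World frame = base frame: x ahead of the robot, y to its left, z up, the work surface at z = 0. Lengths are in m, angles in rad, forces in N, time in s.
With the tool pointing down it reaches from about 0.25 to 0.8 m from the base axis. Payload 8.5 kg.
Tool frame: the origin (TCP) lies at the very end of the fingers, on their centre line; the grasp point (between the pads) lies 19 mm behind it (bot.hold_point_z is the distance from the TCP to the grasp point, in m); z points along the fingers, y is the line along which they close (so a half turn about z gives the same grasp; the last joint's range is limited). The gripper opens to 85 mm and grips with 20 to 120 N. Pads are 22 mm wide; open, the fingers measure 114 mm over their backs; the gripper's body (76 mm by 85 mm) begins 54 mm behind the grasp point. The pads swing forward as they close: fully open they stand 13 mm farther back than shut.
Start: joints at [-1.15, 0.238, -0.013, 1.319, 0, 1.571], TCP at [0.214, -0.479, 0.231] pointing down, gripper open.
Joint ranges: [-2.66, 2.66], [-1.03, 1.9], [-1.14, 1.46], [-1.82, 2.27], [-1.45, 1.34], [-3.14, 3.14]. Speed limits (rad/s): [2.22, 2.22, 2.79, 3.14, 3.14, 3.14].

INTERFACE

Orientations are given as a unit quaternion [w, x, y, z].
In Python, from workcell import status, viewer, ticket, bot gives the robot as it stands.
- The arm moves only by the tool play_rows, never from a script. Its argument "plan" is a list that holds one entry, the list of rows, each a list of 7 numbers: the shift along the world's x, y, z in units of 40 mm (1.0 is 40 mm), then the turn, a rotation vector about the world's x, y, z in units of 8 degrees (1.0 is 8 degrees), then the gripper command: -1 is fully open, 1 is shut, values between are in proportion. A call has 1 to 10 rows; each row is the pose to reach, as a shift and turn from the pose commanded when the call began; what a row does not reach only later rows make up. A row lasts 1/8 s, in which the tool goes at most 62.5 mm and 10.7 degrees, less where a joint would pass 70% of its speed; a pose out of reach is approached as far as the arm can. A call with a gripper value outside its range is refused whole. The fingers move at their own pace and stop on an object; "force" is the grip in N (left out, the last holds). Time passes only in rows, so rows that repeat a pose let the fingers close. It gives the time, the measured TCP pose, the force, the opening and the grip force at its end, in the units of the state.
- status.read_state(): the state, without advancing time (a new reading comes with each control period).
- viewer.snapshot(name): name is "scene" or "top" or "wrist"; returns the picture (384x512x3 uint8, red, green, blue); there is no depth.
- viewer.camera_params(name): a dict with "fovy" (degrees; the focal length in pixels is half the picture's height over the tangent of half this angle, whatever the lens; pixels are square), "cx", "cy" (the principal point, pixels), "extrinsics" (4x4, takes a point from camera to world coordinates). Camera axes: x right, y up, looking along -z (the intrinsics and any distortion apply to the point x, -y, -z); pixel columns grow to the right and rows downward; lengths in m; the calibration is good to about 2 mm. The wrist camera is an equidistant fisheye: a pixel r from the principal point sees the ray r / f radians off the axis. A picture is of the moment at which its call begins: read the wrist's pose just before it. camera_params takes no time and is no camera call; for the wrist camera it gives the pose at the moment of the call.
- ticket.sign_off(): hands the job in; it is judged then, once.
The state is a dict: "clock": time; "qpos": joint angles; "qvel": joint speeds; "tau": joint torques, N m; "tcp_pos": TCP position; "eef_rot": TCP orientation; "contact_force": force on the tool from outside, world axes, zero at the start; "wrist_torque": the same for the moment, N m; "gripper_width": finger opening in m; "grasp_force": force on a finger pad.
Only numpy, scipy, OpenCV 4.12 (cv2) and the standard library are available. Lean on these libraries where they do the work, as an engineer would, in place of code of your own. Each camera call takes 0.05 s, during which the arm holds its last target. There are 200 camera calls.

TASK

Check the loose carrier plates (there may be three or four) for warping: stand each on the stone surface plate and press its corners with the fingertips, one corner after another. Lean every plate that stays put against the sloped backstop, feet on its face, lower edge down on the lip and stub outward, and set every plate that rocks flat on its feet in the shallow grey reject tray. Leave everything else on the bench where it is.

Things in the scene. Friction and masses are not known exactly. Their poses are not given: they have to be found in the camera images.
- plate_1: square aluminium carrier plate 64 x 64 mm (all alike) on four round feet 10 mm across, centred at x, y = +-26 mm. Origin: centre, level with the feet's undersides; z up. Plate underside 6, top 11 mm above it. Square stub in the middle to hold it by: 12 x 12 mm, sides along x and y, top at 43 mm, with a collar 20 x 20 mm up to 13 mm. 0.13 kg. None if absent
- plate_2: carrier plate made like plate_1. Any plate may be sound or warped: a warped one has one corner (any one) whose foot ends 4.5 mm too high. Let alone, both kinds stand level and look alike. None if absent
- plate_3: carrier plate made like plate_1. On a warped plate, well under 1 N on the bad corner tips it about the neighbouring feet: that corner dips 4 mm until its foot meets the surface, and rises again when let go. A sound corner pressed over or just inside its foot stays put. None if absent
- plate_4: carrier plate made like plate_1 (12 mm stub, 64 mm square). A press of 3 N is plenty. None if absent
- plate_5: carrier plate made like plate_1; sound or warped; None if absent
- surface_plate: fixed square stone surface plate, 130 x 130 mm, its flat level top 30 mm above the origin (centre of the underside, on the bench); edges along its x and y. Does not move
- reject_tray: fixed shallow grey tray, 164 x 164 mm outside, walls 4 mm thick and 18 mm high, inner floor 4 mm above the origin (centre of the underside); walls along its x and y. Takes four plates two by two (centres 39 mm from the middle). Does not move
- backstop: fixed sloped aluminium backstop, 250 mm long along its y, open towards its -x. Its flat face rises towards +x at 40 degrees from level, 85 mm along the slope, from the line x = -30, z = 14 mm, where a lip square to the face stands up 13 mm. Origin: centre of the underside, on the bench. Does not move
- backstop_seat (a point): where the origin of a plate comes when leaned at the middle of the backstop, feet on the face, lower edge against the lip: 32 mm up the slope from the lip; axes as the backstop's (not tilted). Three plates fit side by side, 78 mm apart along y
- side_sample_jar: bystander: small white jar, 36 mm across, 69 mm tall
- side_tape_roll: bystander: roll of brown tape, 58 mm across, 18 mm high
- side_sample_5: bystander: round metal sample, 36 mm across, 32 mm high

How it is judged:
By the outcome, as a careful person would: the job done as asked, in the order asked, and still so for the second after the job is handed in, with the robot touching nothing.
Of plate_1, plate_2, plate_3, plate_4, plate_5 only 3 to 4 are there at a start; the rules pass over those that are not, and their reading is None.
At some moment in a run one of plate_1, plate_2, plate_3, plate_4, plate_5 may be knocked a few centimetres aside while the robot is not near it.
Once in a run the grip may slacken for a moment while it holds something.
It also fails if it takes over 210 s, if anything falls off the work surface, if the arm or the gripper's body presses on something with over 40 N, if the wrist force passes 120 N, or if a joint passes its speed limit or range.

## Working session

There is one attempt and no reset: what is moved stays moved. The work goes in short steps, Python scripts to look and compute and a tool call to move; the robot and the scene stay as the last step left them, time stands still between calls to the robot, and variables do not carry over. Pictures are saved under pics/ and viewed, at most 14 in all, crops included, and the job is handed in when it is done.

Besides the shell and the picture viewer there is one more tool, called after "Emit:" as a command line: name --argument value ..., lists and objects as JSON in quotes. play_rows: Moves the arm, as the interface text tells. Its arguments: {"type":"object","properties":{"plan":{"type":"array"},"force":{"type":"number"}},"required":["plan"]}

```bash
ls; mkdir -p pics
cat > h.py <<'E'
import numpy as np, cv2
from workcell import status, viewer, ticket, bot
def snap(n,f=None):
    P=viewer.camera_params(n); im=viewer.snapshot(n)
    if f: cv2.imwrite('pics/'+f,cv2.cvtColor(im,cv2.COLOR_RGB2BGR))
    return im,P
def ray(P,u,v,fish=False,H=384):
    f=H/2/np.tan(np.radians(P['fovy'])/2); a=u-P['cx'];b=v-P['cy']
    if fish:
        r=np.hypot(a,b);t=r/f;d=np.array([a/r*np.sin(t),-b/r*np.sin(t),-np.cos(t)]) if r>0 else np.array([0,0,-1.])
    else: d=np.array([a/f,-b/f,-1])
    E=np.array(P['extrinsics']); return E[:3,3],E[:3,:3]@d
def pt(P,u,v,z,fish=False):
    o,d=ray(P,u,v,fish); return o+d*(z-o[2])/d[2]
def proj(P,X,fish=False,H=384):
    f=H/2/np.tan(np.radians(P['fovy'])/2);E=np.array(P['extrinsics'])
    c=E[:3,:3].T@(np.array(X)-E[:3,3]);a,b,w=c[0],-c[1],-c[2]
    if fish:
        s=np.hypot(a,b);t=np.arctan2(s,w);return P['cx']+f*t*a/s,P['cy']+f*t*b/s
    return P['cx']+f*a/w,P['cy']+f*b/w
E
python3 - <<'E'
from h import *
for n in ['scene','top','wrist']:
    im,P=snap(n,n+'0.png'); print(n,P)
print(status.read_state(), bot.hold_point_z)
E
```

```text
pics
scene {'fovy': 46.09487556735476, 'cx': 259.56794928904657, 'cy': 184.13369194150545, 'extrinsics': array([[-0.87946604,  0.36223462, -0.30874839,  0.25211095],
       [-0.47594517, -0.67469974,  0.56414223,  0.56050462],
       [-0.00396062,  0.64309124,  0.76577932,  0.85164418],
       [ 0.        ,  0.        ,  0.        ,  1.        ]])}
top {'fovy': 56.29027151620422, 'cx': 250.21843652462601, 'cy': 189.02303098104053, 'extrinsics': array([[ 2.13674094e-02,  9.98533602e-01, -4.97401107e-02,
         4.80339069e-01],
       [-9.99770735e-01,  2.14097116e-02,  3.17768994e-04,
        -1.46065992e-02],
       [ 1.38222444e-03,  4.97219172e-02,  9.98762144e-01,
         1.10244824e+00],
       [ 0.00000000e+00,  0.00000000e+00,  0.00000000e+00,
         1.00000000e+00]])}
wrist {'fovy': 65.70646984690485, 'cx': 254.31586649902678, 'cy': 189.01020078172346, 'extrinsics': array([[ 4.09669489e-01,  8.79018437e-01,  2.43921089e-01,
         2.76683334e-01],
       [-9.12233974e-01,  3.94839088e-01,  1.09230360e-01,
        -4.50066149e-01],
       [-2.94080231e-04, -2.67261450e-0
[... 163 characters left out ...]
[-1.15002869e+00,  2.38676979e-01, -1.40320206e-02,  1.31919152e+00,
        2.15856779e-06,  1.57080918e+00]), 'qvel': array([-6.12323486e-04, -3.77223950e-04,  4.50397434e-03,  9.78556884e-04,
       -4.28756598e-05,  2.63968808e-03]), 'tau': array([-1.41141018e-04, -5.39076769e+01,  3.46597123e+01,  1.44492390e-02,
       -1.52403300e-05,  2.12557865e-06]), 'tcp_pos': array([ 0.21432017, -0.478933  ,  0.23081859]), 'eef_rot': array([-5.40147116e-04,  9.77952025e-01,  2.08828953e-01, -1.14245042e-04]), 'contact_force': array([-0.03525636, -0.33413392, -0.28759434]), 'wrist_torque': array([0.01979523, 0.02437602, 0.00826002]), 'grasp_force': 0.0, 'gripper_width': 0.08549610117676314} 0.0187
```

View pics/top0.png

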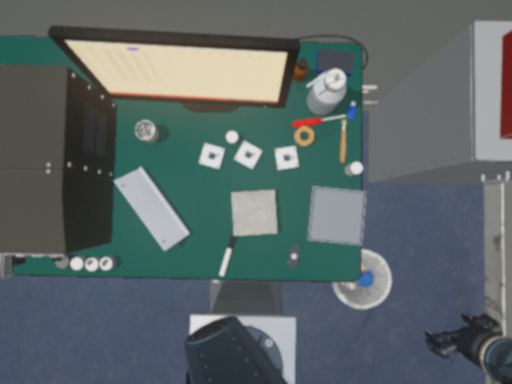

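View pics/scene0.png

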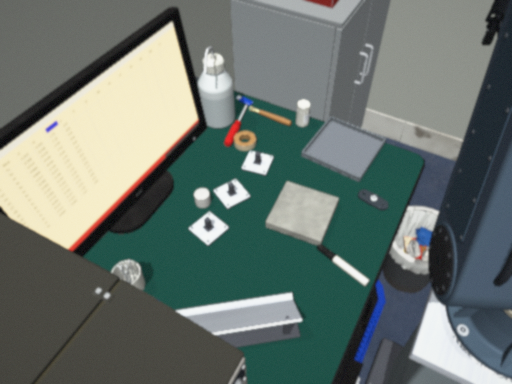

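Run:
```python
import cv2,numpy as np
t=cv2.imread('pics/top0.png');s=cv2.imread('pics/scene0.png')
a=cv2.resize(t[155:265,105:205],None,fx=4,fy=4,interpolation=3)
b=cv2.resize(s[280:380,170:310],None,fx=3,fy=3,interpolation=3)[:,:400]
c=np.zeros((440,800,3),np.uint8);c[:,:400]=a;c[:300,400:]=b
cv2.imwrite('pics/c1.png',c)
from h import *
P=viewer.camera_params('top')
im=t
hsv=cv2.cvtColor(t,cv2.COLOR_BGR2HSV)
m=((hsv[...,1]<70)&(hsv[...,2]>170)).astype(np.uint8)
m[:, :100]=0
cs,_=cv2.findContours(m,0,2)
for k in cs:
    A=cv2.contourArea(k)
    if 60<A<4000:
        r=cv2.minAreaRect(k); c=pt(P,*r[0],0.011); bx=cv2.boxPoints(r); e=pt(P,*bx[1],0.011)-pt(P,*bx[0],0.011)
        print('white',np.round(r[0],1),A,np.round(c,4),np.round(np.degrees(np.arctan2(e[1],e[0]))%90,1),np.linalg.norm(e))
# non-green low-sat
m=((hsv[...,1]<70)).astype(np.uint8)
m=cv2.morphologyEx(m,cv2.MORPH_OPEN,np.ones((3,3)))
sub=np.zeros_like(m);sub[160:260,115:365]=m[160:260,115:365]
cs,_=cv2.findContours(sub,0,2)
for k in cs:
    A=cv2.contourArea(k)
    if A>400:
        r=cv2.minAreaRect(k);print('grey',A,np.round(r,1) if 0 else r)
        for z in (0.018,0.03,0.055):
            c=pt(P,*r[0],z); bx=cv2.boxPoints(r); q=[pt(P,*x,z) for x in bx]; e=q[1]-q[0];g=q[2]-q[1]
            print(z,np.round(c,4),np.round(np.degrees(np.arctan2(e[1],e[0])),1),np.linalg.norm(e).round(4),np.linalg.norm(g).round(4))
```

```text
white [266.5 350. ] 1290.5 [ 0.0558 -0.0737  0.011 ] 1.2 0.1645653992529412
white [206.  323.5] 273.0 [0.1296 0.1086 0.011 ] 1.2 0.09572934376925131
white [105.5 263. ] 108.0 [0.3023 0.4161 0.011 ] 1.2 0.03314369190973564
white [373.3 281.1] 422.0 [ 0.2654 -0.3911  0.011 ] 78.8 0.173356454202598
white [224.8 261.7] 103.5 [0.3137 0.057  0.011 ] 74.6 0.08411673335871123
white [253.6 212.5] 1666.0 [ 0.4636 -0.0267  0.011 ] 4.9 0.12708874381046187
white [151.4 206.9] 2425.5 [0.4738 0.2839 0.011 ] 37.5 0.09179842612879509
white [356.  167.5] 106.0 [ 0.6074 -0.3367  0.011 ] 1.2 0.03670556904261076
white [286.1 157.4] 412.0 [ 0.6339 -0.1225  0.011 ] 10.8 0.06553853655437081
white [211.2 155.4] 408.5 [0.635  0.1065 0.011 ] 75.7 0.06541337275254555
white [247.7 154.4] 411.0 [ 0.6405 -0.0048  0.011 ] 62.4 0.06542162447068113
white [231.5 136.5] 99.0 [0.6947 0.0459 0.011 ] 1.2 0.033760049112369094
white [330.1  85.1] 644.5 [ 0.8615 -0.2548  0.011 ] 40.8 0.11155556919085166
white [493.5  96. ] 2597.0 [ 0.8383 -0.7599  0.011 ] 1.8 0.10632325407944822
grey 2182.0 ((250.0, 224.0), (70.0, 56.0), 90.0)
0.018 [ 0.4289 -0.0165  0.018 ] -88.8 0.1694 0.21
0.03 [ 0.4295 -0.0165  0.03  ] -88.8 0.1675 0.2077
0.055 [ 0.4307 -0.0165  0.055 ] -88.8 0.1636 0.2029
grey 3139.0 ((335.5, 221.5), (75.0, 57.0), 90.0)
0.018 [ 0.4419 -0.2739  0.018 ] -88.8 0.1727 0.2253
0.03 [ 0.4423 -0.271   0.03  ] -88.8 0.1708 0.2228
0.055 [ 0.4432 -0.2651  0.055 ] -88.8 0.1668 0.2176
grey 2837.5 ((151.73049926757812, 206.7468719482422), (89.65221405029297, 34.101356506347656), 54.090274810791016)
0.018 [0.4745 0.2809 0.018 ] -52.4 0.1026 0.2724
0.03 [0.4745 0.2777 0.03  ] -52.4 0.1015 0.2694
0.055 [0.4747 0.2709 0.055 ] -52.4 0.0991 0.2631
```

View pics/c1.png

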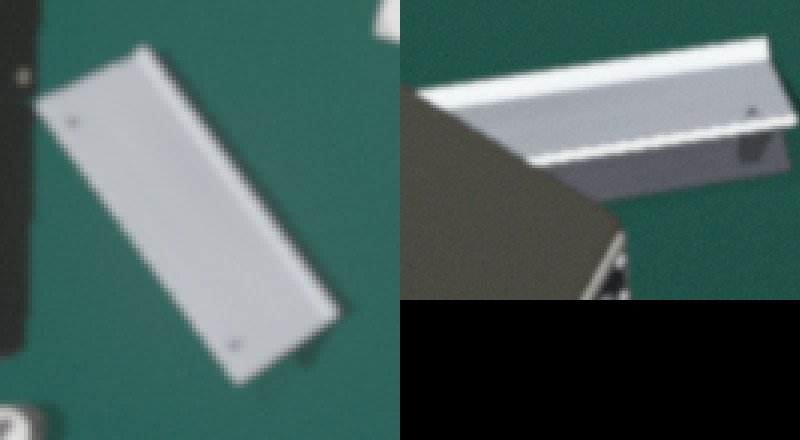

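```bash
cat >> h.py <<'E'
from scipy.spatial.transform import Rotation as R
def Rs(s=None):
    s=s or status.read_state(); q=np.array(s['eef_rot']); return R.from_quat(q[[1,2,3,0]])
def tool(x,z):   # rotation with tool z along z and tool x nearest x
    z=np.array(z,float)/np.linalg.norm(z); x=np.array(x,float); x-=z*(x@z); x/=np.linalg.norm(x)
    return R.from_matrix(np.column_stack([x,np.cross(z,x),z]))
def yaw(d): a=np.radians(d); return np.array([np.cos(a),np.sin(a),0])
def down(d): return tool(yaw(d),[0,0,-1])
def go(pos,rot):
    s=status.read_state(); d=(np.array(pos)-s['tcp_pos'])/.04; r=np.degrees((rot*Rs(s).inv()).as_rotvec())/8
    print('shift',np.round(d,3),'rot',np.round(r,2)); return d,r
def st():
    s=status.read_state(); m=Rs(s).as_matrix()
    print('t',round(s['clock'],2),'tcp',np.round(s['tcp_pos'],4),'yawx',round(np.degrees(np.arctan2(m[1,0],m[0,0])),1),'z',np.round(m[:,2],3),'q',np.round(s['qpos'],2),'F',np.round(s['contact_force'],2),'w',round(s['gripper_width'],4),'gf',round(s['grasp_force'],1))
E
python3 - <<'E'
from h import *
print([a for a in dir(bot) if a[0]!='_'])
P=viewer.camera_params('top'); t=cv2.imread('pics/top0.png')
# tray: colour distance to green
hsv=cv2.cvtColor(t,cv2.COLOR_BGR2HSV)
for name,(r0,r1,c0,c1),z in [('tray',(180,250,298,372),.018),('stone',(184,242,224,285),.03)]:
    m=np.zeros(t.shape[:2],np.uint8); sub=hsv[r0:r1,c0:c1,1]
    m[r0:r1,c0:c1]=(sub<100)
    m=cv2.morphologyEx(m,cv2.MORPH_OPEN,np.ones((5,5)))
    cs,_=cv2.findContours(m,0,2);k=max(cs,key=cv2.contourArea);r=cv2.minAreaRect(k);bx=cv2.boxPoints(r)
    q=np.array([pt(P,*x,z) for x in bx]);print(name,cv2.contourArea(k),np.round(bx,1).tolist(),'c',q.mean(0).round(4),'sides',[round(np.linalg.norm(q[i]-q[i-1]),4) for i in range(4)],'yaw',[round(np.degrees(np.arctan2(*(q[i]-q[i-1])[1::-1])),1) for i in range(4)])
# backstop corners
c=lambda u,v,z: pt(P,u/4+105-.4,v/4+155-.4,z)
a,b=c(35,103,.0686),c(238,383,.0686); d,e=c(142,45,.024),c(340,313,.024)
print('upper',a.round(4),b.round(4),np.linalg.norm(a-b),'lip',d.round(4),e.round(4),np.linalg.norm(d-e))
for p,q in((a,b),(d,e)): print(np.degrees(np.arctan2(*(q-p)[1::-1])))
print('perp',np.linalg.norm((a+b-d-e)[:2]/2))
go([.635,.1065,.2],down(75.7))
E
```

```text
['PlanningError', 'hold_point_z']
tray 3669.5 [[306.0, 180.0], [371.0, 180.0], [371.0, 249.0], [306.0, 249.0]] c [ 0.4636 -0.2828  0.018 ] sides [np.float64(0.2076), np.float64(0.197), np.float64(0.2077), np.float64(0.1952)] yaw [np.float64(0.8), np.float64(-88.8), np.float64(-179.7), np.float64(91.2)]
stone 2179.5 [[230.0, 188.0], [278.0, 188.0], [278.0, 241.0], [230.0, 241.0]] c [ 0.4582 -0.0278  0.03  ] sides [np.float64(0.1576), np.float64(0.1436), np.float64(0.1577), np.float64(0.1426)] yaw [np.float64(1.4), np.float64(-88.8), np.float64(-179.0), np.float64(91.2)]
upper [0.5484 0.3805 0.0686] [0.351  0.2275 0.0686] 0.24976776835537276 lip [0.5969 0.3187 0.024 ] [0.399  0.1634 0.024 ] 0.2515414021918141
-142.20544829257065
-141.8857181713039
perp 0.07928017283782687
shift [10.517 14.636 -0.77 ] rot [-0.01 -0.01  6.45]
```

Emit:
play_rows --plan '[[[1.5, 2, 0, 0, 0, 1, 0], [3, 4, 0, 0, 0, 2, 0], [4.5, 6, 0, 0, 0, 3, 0], [6, 8, 0, 0, 0, 4, 0], [7.5, 10, 0, 0, 0, 5, 0], [9, 12, 0, 0, 0, 6, 0], [10.5, 13.5, -0.5, 0, 0, 6.45, 0], [10.52, 14.64, -0.77, 0, 0, 6.45, 0], [10.52, 14.64, -0.77, 0, 0, 6.45, 0], [10.52, 14.64, -0.77, 0, 0, 6.45, 0]]]' --force 40

```text
clock: 1.4
tcp_pos: [0.5824, 0.027, 0.2093]
eef_rot: [-0.0, 0.79, 0.614, -0.0]
contact_force: [0.4, -0.1, 0.5]
gripper_width: 0.0427
grasp_force: 0.0
```

```bash
cat >> h.py <<'E'
def find(im,P,zs=.011,fish=False,smin=55,smax=75):
    """white plate squares: list of (centre, yaw mod 90, side)"""
    h=cv2.cvtColor(im,cv2.COLOR_RGB2HSV); m=((h[...,1]<70)&(h[...,2]>170)).astype(np.uint8)
    out=[]
    for k in cv2.findContours(m,0,2)[0]:
        if cv2.contourArea(k)<60: continue
        w=np.array([pt(P,*x[0],zs,fish)[:2] for x in k],np.float32)*1000
        if abs(w).max()>1500: continue
        (c,s,a)=cv2.minAreaRect(w)
        if smin<s[0]<smax and smin<s[1]<smax: out.append((np.round(np.array(c)/1000,4).tolist(),round(a%90,1),np.round(s,1).tolist()))
    return out
E
python3 - <<'E'
from h import *
st(); im,P=snap('top'); print(find(im,P)); im,P=snap('wrist','w1.png'); print(find(im,P,fish=True))
E
```

```text
t 1.4 tcp [0.5824 0.027  0.2093] yawx 75.7 z [-0. -0. -1.] q [ 0.05  0.35  0.08  1.31 -0.    1.87] F [ 0.37 -0.12  0.53] w 0.0427 gf 0.0
[([0.6343, -0.1222], 10.4, [65.3, 65.0])]
[([0.6402, -0.0035], 62.8, [63.8, 63.9]), ([0.6344, 0.1078], 76.4, [63.2, 62.9])]
```

View pics/w1.png

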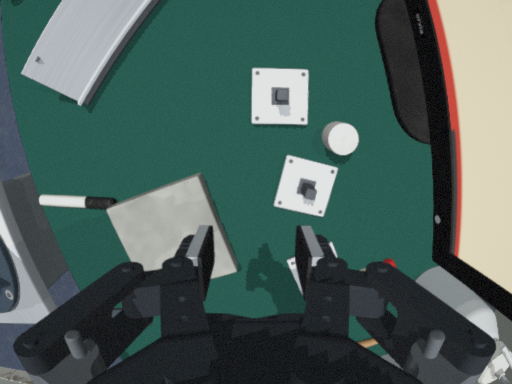

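Emit:
play_rows --plan '[[[0, 0, 0, 0, 0, 0, 0], [0, 0, 0, 0, 0, 0, 0]]]'

```text
clock: 1.75
tcp_pos: [0.581, 0.0241, 0.2098]
eef_rot: [-0.0, 0.79, 0.613, -0.0]
contact_force: [0.4, 0.3, 0.4]
gripper_width: 0.0427
grasp_force: 0.0
```

Run:
```python
from h import *
st(); go([.6345,.1075,.016],down(76.2))
```

```text
t 1.75 tcp [0.581  0.0241 0.2098] yawx 75.6 z [-0. -0. -1.] q [ 0.04  0.34  0.08  1.31 -0.    1.86] F [0.36 0.3  0.39] w 0.0427 gf 0.0
shift [ 1.338  2.084 -4.844] rot [ 0.   -0.    0.07]
```

Emit:
play_rows --plan '[[[0.7, 1.05, -0.5, 0, 0, 0.07, 0], [1.34, 2.08, -1.5, 0, 0, 0.07, 0], [1.34, 2.08, -2.5, 0, 0, 0.07, 0], [1.34, 2.08, -3.5, 0, 0, 0.07, 0], [1.34, 2.08, -4.5, 0, 0, 0.07, 0], [1.34, 2.08, -4.84, 0, 0, 0.07, 0], [1.34, 2.08, -4.84, 0, 0, 0.07, 0], [1.34, 2.08, -4.84, 0, 0, 0.07, 1], [1.34, 2.08, -4.84, 0, 0, 0.07, 1], [1.34, 2.08, -4.84, 0, 0, 0.07, 1]]]' --force 40

```text
clock: 3.0
tcp_pos: [0.6362, 0.1083, 0.0179]
eef_rot: [0.001, 0.787, 0.617, 0.001]
contact_force: [-0.4, -2.0, 7.2]
gripper_width: 0.0112
grasp_force: 40.0
```

Run:
```python
from h import *
st()
```

```text
t 3.0 tcp [0.6362 0.1083 0.0179] yawx 76.3 z [ 0.003  0.    -1.   ] q [ 0.17  0.57 -0.06  0.94 -0.    1.98] F [-0.42 -2.    7.2 ] w 0.0112 gf 40.0
```

Run:
```python
from h import *
go([.464,-.026,.1],down(93))
```

```text
shift [-4.306 -3.357  2.052] rot [-0.    0.02  2.09]
```

Emit:
play_rows --plan '[[[0, 0, 1, 0, 0, 0, 1], [0, 0, 2, 0, 0, 0, 1], [-1.2, -1, 2.1, 0, 0, 1, 1], [-2.4, -2, 2.1, 0, 0, 2.1, 1], [-3.6, -3, 2.1, 0, 0, 2.1, 1], [-4.3, -3.35, 2.1, 0, 0, 2.1, 1], [-4.3, -3.35, 2.1, 0, 0, 2.1, 1], [-4.3, -3.35, 2.1, 0, 0, 2.1, 1]]]' --force 60

```text
clock: 4.0
tcp_pos: [0.4644, -0.0256, 0.1008]
eef_rot: [0.001, 0.688, 0.726, 0.001]
contact_force: [0.6, 0.7, -1.0]
gripper_width: 0.0108
grasp_force: 59.5
```

Run:
```python
from h import *
st(); go([.464,-.026,.0485],down(93)); im,P=snap('wrist','w2.png')
```

```text
t 4.0 tcp [ 0.4644 -0.0256  0.1008] yawx 93.1 z [ 0.002  0.    -1.   ] q [-0.06  0.22 -0.39  0.96  0.    1.46] F [ 0.59  0.69 -1.04] w 0.0108 gf 59.5
shift [-0.01  -0.01  -1.308] rot [-0.    0.02 -0.01]
```

View pics/w2.png

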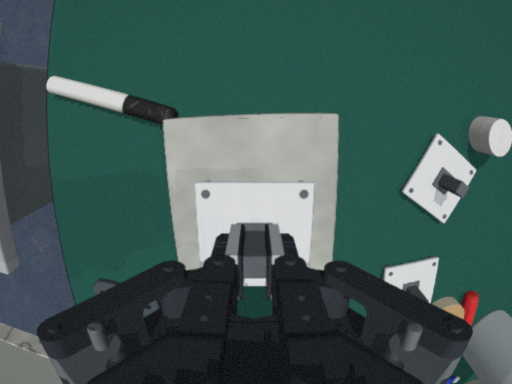

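Emit:
play_rows --plan '[[[0, 0, -0.7, 0, 0, 0, 1], [0, 0, -1.2, 0, 0, 0, 1], [0, 0, -1.31, 0, 0, 0, 1], [0, 0, -1.33, 0, 0, 0, 1], [0, 0, -1.33, 0, 0, 0, 0.3], [0, 0, -1.33, 0, 0, 0, 0.2], [0, 0, -0.6, 0, 0, 0, 0.2], [0, -1, 0.2, 0, 0, 0, 0.8], [0, -1.4, 0.5, 0, 0, 0, 1], [0, -1.4, 0.5, 0, 0, 0, 1]]]'

```text
clock: 5.3
tcp_pos: [0.4638, -0.0824, 0.1204]
eef_rot: [0.0, 0.689, 0.725, 0.0]
contact_force: [0.3, 0.2, -0.4]
gripper_width: -0.0001
grasp_force: 0.0
```

```bash
cat >> h.py <<'E'
def corners(im,P,z=.041,fish=True):
    return find(im,P,z,fish)
E
python3 - <<'E'
from h import *
st(); im,P=snap('wrist','w3.png'); print(find(im,P,.041,True)); print(find(im,P,.011,True)); im,P=snap('top'); print(find(im,P,.041));
E
```

```text
t 5.3 tcp [ 0.4638 -0.0824  0.1204] yawx 93.0 z [ 0.001 -0.    -1.   ] q [-0.18  0.21 -0.34  1.01  0.    1.34] F [ 0.27  0.16 -0.38] w -0.0001 gf 0.0
[([0.6129, -0.1082], 9.8, [56.2, 56.3]), ([0.6184, -0.0046], 62.6, [55.6, 56.4])]
[([0.6335, -0.121], 9.8, [63.8, 63.9]), ([0.6397, -0.0034], 62.6, [63.2, 64.0])]
[([0.6298, -0.1195], 10.0, [63.6, 63.7]), ([0.6361, -0.0051], 62.3, [63.1, 63.5])]
```

View pics/w3.png

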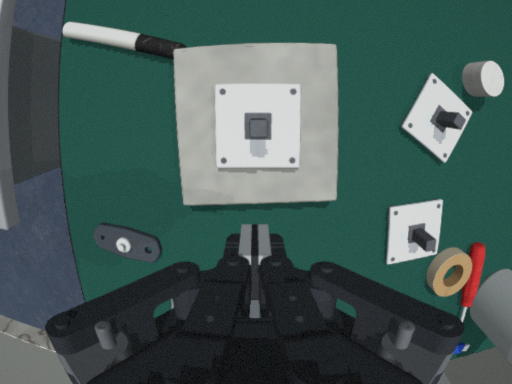

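```bash
sed -i 's/def find(im,P,zs=.011,fish=False,smin=55,smax=75):/def find(im,P,zs=.011,fish=False,smin=55,smax=75,V=170):/; s/(h\[...,2\]>170)/(h[...,2]>V)/' h.py
python3 - <<'E'
from h import *
im=cv2.cvtColor(cv2.imread('pics/w3.png'),cv2.COLOR_BGR2RGB);P=viewer.camera_params('wrist')
h=cv2.cvtColor(im,cv2.COLOR_RGB2HSV);print('V plate',h[95,257],'stone',h[60,257],h[190,320])
for V in(205,215,225): print(V,find(im,P,.041,True,V=V))
q=np.array([pt(P,u,v,.03,True) for u,v in((175,49),(337,42),(337,201),(183,205))]);print(q.round(4).tolist(),q.mean(0))
E
```

```text
V plate [ 90   2 216] stone [ 41  12 174] [ 45   9 177]
205 [([0.4625, -0.0247], 3.5, [62.7, 62.0])]
215 [([0.4627, -0.0246], 3.2, [61.3, 60.5])]
225 []
[[0.3947, 0.0338, 0.03], [0.5217, 0.0468, 0.03], [0.5332, -0.0835, 0.03], [0.4041, -0.094, 0.03]] [ 0.46340835 -0.02425052  0.03      ]
```

Emit:
play_rows --plan '[[[0.63, 0.85, -0.8, 0, 0, 0, 1], [0.63, 0.85, -1.6, 0, 0, 0, 1], [0.63, 0.85, -1.88, 0, 0, 0, 1], [0.63, 0.85, -1.95, 0, 0, 0, 1], [0.63, 0.85, -2.0, 0, 0, 0, 1], [0.63, 0.85, -2.035, 0, 0, 0, 1], [0.63, 0.85, -2.035, 0, 0, 0, 1], [0.63, 0.85, -2.035, 0, 0, 0, 1]]]'

```text
clock: 6.4
tcp_pos: [0.4885, -0.0477, 0.0409]
eef_rot: [0.0, 0.688, 0.726, 0.001]
contact_force: [-7.2, 2.3, 18.1]
gripper_width: 0.0002
grasp_force: 9.0
```

Emit:
play_rows --plan '[[[0, 0, 0.4, 0, 0, 0, 1], [-0.05, 0.9, 0.4, 0, 0, 0, 1], [-0.07, 1.25, 0.35, 0, 0, 0, 1], [-0.07, 1.25, 0.15, 0, 0, 0, 1], [-0.07, 1.25, 0.07, 0, 0, 0, 1], [-0.07, 1.25, 0.04, 0, 0, 0, 1], [-0.07, 1.25, 0.035, 0, 0, 0, 1], [-0.07, 1.25, 0.035, 0, 0, 0, 1]]]'

```text
clock: 7.4
tcp_pos: [0.4854, 0.0018, 0.0409]
eef_rot: [-0.0, 0.688, 0.726, 0.0]
contact_force: [-5.3, 1.4, 18.3]
gripper_width: 0.0
grasp_force: 8.6
```

Emit:
play_rows --plan '[[[0, 0, 0.4, 0, 0, 0, 1], [-0.9, -0.05, 0.4, 0, 0, 0, 1], [-1.25, -0.07, 0.35, 0, 0, 0, 1], [-1.25, -0.07, 0.12, 0, 0, 0, 1], [-1.25, -0.07, 0.04, 0, 0, 0, 1], [-1.25, -0.07, 0.01, 0, 0, 0, 1], [-1.25, -0.07, 0, 0, 0, 0, 1], [-1.25, -0.07, 0, 0, 0, 0, 1]]]'

```text
clock: 8.4
tcp_pos: [0.4364, -0.0007, 0.0408]
eef_rot: [0.0, 0.688, 0.726, 0.0]
contact_force: [-6.5, -1.8, 21.1]
gripper_width: 0.0003
grasp_force: 10.2
```

Emit:
play_rows --plan '[[[0, 0, 0.4, 0, 0, 0, 1], [0.05, -0.9, 0.4, 0, 0, 0, 1], [0.07, -1.25, 0.35, 0, 0, 0, 1], [0.07, -1.25, 0.12, 0, 0, 0, 1], [0.07, -1.25, 0.04, 0, 0, 0, 1], [0.07, -1.25, 0.01, 0, 0, 0, 1], [0.07, -1.25, 0, 0, 0, 0, 1], [0.07, -1.25, 0, 0, 0, 0, 1]]]'

```text
clock: 9.4
tcp_pos: [0.4385, -0.0502, 0.0402]
eef_rot: [0.0, 0.688, 0.726, 0.0]
contact_force: [0.0, 0.4, -0.1]
gripper_width: -0.0001
grasp_force: 0.2
```

Emit:
play_rows --plan '[[[0, 0, -0.03, 0, 0, 0, 1], [0, 0, -0.05, 0, 0, 0, 1], [0, 0, -0.05, 0, 0, 0, 1]]]'

```text
clock: 9.78
tcp_pos: [0.4384, -0.0506, 0.0382]
eef_rot: [0.0, 0.688, 0.726, -0.0]
contact_force: [-0.8, -1.0, 2.1]
gripper_width: 0.0002
grasp_force: 1.6
```

Emit:
play_rows --plan '[[[0, 0, -0.01, 0, 0, 0, 1], [0, 0, -0.025, 0, 0, 0, 1], [0, 0, -0.025, 0, 0, 0, 1]]]'

```text
clock: 10.15
tcp_pos: [0.4385, -0.0506, 0.0377]
eef_rot: [0.0, 0.688, 0.726, 0.0]
contact_force: [-2.9, -0.0, 12.9]
gripper_width: -0.0005
grasp_force: 6.3
```

Emit:
play_rows --plan '[[[0, 0, 0.4, 0, 0, 0, 1], [0, -0.4, 1.2, 0, 0, 0, 0.5], [0.6, -1, 2, 0, 0, 0, 0.2], [0.6, -1, 2, 0, 0, 0, 0.2], [0.6, -1, 2, 0, 0, 0, 0.2]]]'

```text
clock: 10.78
tcp_pos: [0.4616, -0.0903, 0.1163]
eef_rot: [-0.001, 0.688, 0.726, -0.0]
contact_force: [-0.7, 0.5, 0.3]
gripper_width: 0.0341
grasp_force: 0.0
```

Run:
```python
from h import *
st(); im,P=snap('wrist'); r=find(im,P,.041,True,V=205); print(r)
go([*r[0][0],.049],down(93.3))
im=cv2.cvtColor(cv2.imread('pics/top0.png'),cv2.COLOR_BGR2RGB);P=viewer.camera_params('top')
h=cv2.cvtColor(im,cv2.COLOR_RGB2HSV); print(h[215,300:374:3].tolist())
print(h[180:250:3,335].tolist())
```

```text
t 10.78 tcp [ 0.4616 -0.0903  0.1163] yawx 93.0 z [-0.001  0.    -1.   ] q [-0.19  0.22 -0.35  1.    0.    1.32] F [-0.67  0.54  0.29] w 0.0341 gf 0.0
[([0.4644, -0.0259], 3.1, [62.8, 62.4])]
shift [ 0.081  1.604 -1.676] rot [-0.   -0.02  0.03]
[[84, 125, 102], [84, 124, 103], [86, 125, 100], [92, 37, 118], [100, 21, 148], [102, 20, 166], [105, 18, 166], [105, 18, 166], [105, 18, 166], [102, 15, 165], [104, 20, 165], [103, 19, 165], [104, 20, 166], [105, 19, 165], [103, 19, 164], [105, 19, 165], [106, 20, 166], [105, 19, 164], [108, 19, 164], [106, 20, 165], [105, 19, 160], [105, 24, 128], [108, 61, 112], [107, 66, 108], [109, 67, 110]]
[[85, 128, 102], [85, 126, 101], [86, 110, 102], [99, 22, 149], [104, 17, 162], [103, 19, 165], [105, 19, 165], [105, 19, 165], [103, 19, 165], [106, 20, 166], [106, 20, 166], [105, 19, 165], [106, 17, 164], [106, 17, 165], [105, 19, 165], [105, 19, 165], [105, 19, 165], [102, 20, 165], [104, 20, 166], [105, 18, 166], [105, 20, 156], [89, 56, 114], [86, 130, 100], [85, 130, 100]]
```

Grasp A (z a bit higher to stay clear of the collar) and measure the tray with S<45, V>115.

Emit:
play_rows --plan '[[[0.08, 1, -0.2, 0, 0, 0, 0.2], [0.08, 1.6, -0.5, 0, 0, 0, 0.2], [0.08, 1.6, -1.2, 0, 0, 0, 0.2], [0.08, 1.6, -1.66, 0, 0, 0, 0.2], [0.08, 1.6, -1.66, 0, 0, 0, 0.2], [0.08, 1.6, -1.66, 0, 0, 0, 1], [0.08, 1.6, -1.66, 0, 0, 0, 1], [0.08, 1.6, -1.66, 0, 0, 0, 1], [0.08, 1.6, -0.6, 0, 0, 0, 1], [0.08, 1.6, 0, 0, 0, 0, 1]]]' --force 60

```text
clock: 12.08
tcp_pos: [0.466, -0.0266, 0.1188]
eef_rot: [0.001, 0.688, 0.726, 0.0]
contact_force: [0.5, 0.2, -0.9]
gripper_width: 0.0108
grasp_force: 59.0
```

Run:
```python
from h import *
st()
im=cv2.cvtColor(cv2.imread('pics/top0.png'),cv2.COLOR_BGR2RGB);P=viewer.camera_params('top')
h=cv2.cvtColor(im,cv2.COLOR_RGB2HSV);m=((h[...,1]<50)&(h[...,2]>115)).astype(np.uint8); m[:180]=0;m[252:]=0;m[:,:298]=0;m[:,372:]=0
k=max(cv2.findContours(m,0,2)[0],key=cv2.contourArea)
w=np.array([pt(P,*x[0],.018)[:2] for x in k],np.float32)*1000
print(cv2.minAreaRect(w))
```

```text
t 12.07 tcp [ 0.466  -0.0266  0.1188] yawx 93.1 z [ 0.001 -0.    -1.   ] q [-0.06  0.21 -0.36  1.   -0.    1.46] F [ 0.49  0.25 -0.89] w 0.0108 gf 59.0
((461.38970947265625, -278.2418518066406), (168.60902404785156, 166.88217163085938), 85.54277038574219)
```

Run:
```python
from h import *
go([.4972,-.3199,.0235],down(85.5))
```

```text
shift [ 0.779 -7.332 -2.382] rot [ 0.    0.01 -0.95]
```

Emit:
play_rows --plan '[[[0.15, -1.4, 0, 0, 0, -0.3, 1], [0.3, -2.8, 0, 0, 0, -0.6, 1], [0.45, -4.2, 0, 0, 0, -0.95, 1], [0.6, -5.6, 0, 0, 0, -0.95, 1], [0.78, -7, 0, 0, 0, -0.95, 1], [0.78, -7.33, -0.5, 0, 0, -0.95, 1], [0.78, -7.33, -1, 0, 0, -0.95, 1], [0.78, -7.33, -1, 0, 0, -0.95, 1]]]'

```text
clock: 13.08
tcp_pos: [0.4956, -0.3194, 0.0757]
eef_rot: [-0.002, 0.735, 0.678, -0.0]
contact_force: [0.2, 0.4, -0.4]
gripper_width: 0.0108
grasp_force: 58.9
```

Run:
```python
from h import *
st(); go([.4972,-.3199,.0235],down(85.5)); im,P=snap('wrist','w4.png')
```

```text
t 13.07 tcp [ 0.4956 -0.3194  0.0757] yawx 85.4 z [-0.003  0.002 -1.   ] q [-0.57  0.44 -0.13  1.01 -0.    1.08] F [ 0.15  0.43 -0.43] w 0.0108 gf 58.9
shift [ 0.041 -0.012 -1.305] rot [-0.01 -0.02  0.01]
```

View pics/w4.png

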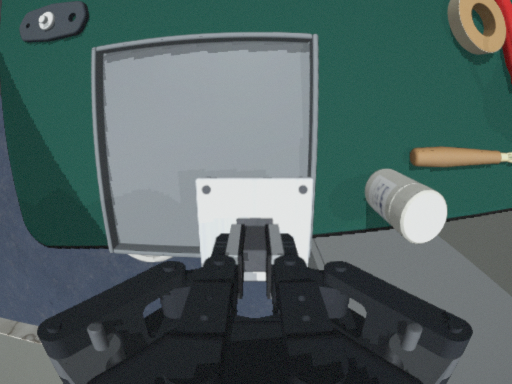

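Run:
```python
from h import *
P=viewer.camera_params('wrist')
for n,u,v in(('oTL',95,50),('oTR',317,37),('oBL',110,256),('oR',315,170),('oB',160,258)): print(n,pt(P,u,v,.018,True).round(4))
```

```text
oTL [ 0.389  -0.1915  0.018 ]
oTR [ 0.5486 -0.2033  0.018 ]
oBL [ 0.3727 -0.3554  0.018 ]
oR [ 0.5414 -0.2962  0.018 ]
oB [ 0.4184 -0.3577  0.018 ]
```

Emit:
play_rows --plan '[[[0, 0, -0.6, 0, 0, 0, 1], [0, 0, -1.1, 0, 0, 0, 1], [0, 0, -1.27, 0, 0, 0, 1], [0, 0, -1.3, 0, 0, 0, 1], [0, 0, -1.3, 0, 0, 0, 1], [0, 0, -1.3, 0, 0, 0, 0.2], [0, 0, -1.3, 0, 0, 0, 0.2], [0, 0, -0.6, 0, 0, 0, 0.2], [0, 0, 0.4, 0, 0, 0, 0.2], [0, 1, 1.4, 0, 0, 0, 0]]]'

```text
clock: 14.38
tcp_pos: [0.497, -0.2811, 0.1343]
eef_rot: [0.001, 0.735, 0.678, -0.0]
contact_force: [0.4, -0.3, 0.1]
gripper_width: 0.0428
grasp_force: 0.0
```

Run:
```python
from h import *
st(); im,P=snap('wrist'); print(find(im,P,.015,True)); im,P=snap('top'); print(find(im,P,.011))
go([.575,-.11,.15],down(100))
```

```text
t 14.38 tcp [ 0.497  -0.2811  0.1343] yawx 85.3 z [ 0.001 -0.001 -1.   ] q [-0.51  0.36 -0.09  1.12 -0.    1.14] F [ 0.41 -0.34  0.13] w 0.0428 gf 0.0
[]
[([0.6339, -0.1225], 10.7, [65.2, 65.6]), ([0.6405, -0.0048], 62.3, [64.9, 65.3])]
shift [1.914 4.211 0.309] rot [0.01 0.04 1.81]
```

Run:
```python
from h import *
go([.6336,-.1215,.0185],down(100.2))
```

```text
shift [ 3.379  3.923 -2.979] rot [0.01 0.04 1.83]
```

Emit:
play_rows --plan '[[[0.9, 1, 0, 0, 0, 0.6, 0], [1.8, 2.1, 0, 0, 0, 1.2, 0], [2.7, 3.2, 0, 0, 0, 1.84, 0], [3.38, 3.92, 0, 0, 0, 1.84, 0], [3.38, 3.92, -0.8, 0, 0, 1.84, 0], [3.38, 3.92, -1.5, 0, 0, 1.84, 0], [3.38, 3.92, -1.5, 0, 0, 1.84, 0]]]'

```text
clock: 15.35
tcp_pos: [0.6303, -0.1226, 0.0707]
eef_rot: [-0.002, 0.641, 0.767, -0.001]
contact_force: [0.3, 0.3, 0.5]
gripper_width: 0.0427
grasp_force: 0.0
```

Run:
```python
from h import *
st();go([.6336,-.1215,.0185],down(100.2)); im,P=snap('wrist','w5.png'); print(find(im,P,.011,True)); im,P=snap('top'); print(find(im,P,.015))
```

```text
t 15.35 tcp [ 0.6303 -0.1226  0.0707] yawx 100.2 z [-0.005  0.001 -1.   ] q [-0.19  0.53  0.01  1.06 -0.    1.2 ] F [0.34 0.32 0.52] w 0.0427 gf 0.0
shift [ 0.082  0.028 -1.305] rot [-0.01 -0.03 -0.  ]
[([0.6336, -0.1211], 9.9, [63.3, 63.5]), ([0.64, -0.0037], 62.7, [63.2, 63.3])]
[([0.6399, -0.0049], 62.3, [64.6, 65.1])]
```

Emit:
play_rows --plan '[[[0.08, 0.03, -0.6, 0, 0, 0, 0], [0.08, 0.03, -1.2, 0, 0, 0, 0], [0.08, 0.03, -1.3, 0, 0, 0, 0], [0.08, 0.03, -1.3, 0, 0, 0, 0], [0.08, 0.03, -1.3, 0, 0, 0, 1], [0.08, 0.03, -1.3, 0, 0, 0, 1], [0.08, 0.03, -1.3, 0, 0, 0, 1], [0.08, 0.03, -0.5, 0, 0, 0, 1], [0.08, 0.03, 0.8, 0, 0, 0, 1]]]'

```text
clock: 16.58
tcp_pos: [0.6339, -0.1215, 0.1045]
eef_rot: [-0.002, 0.642, 0.767, -0.001]
contact_force: [1.2, -0.5, -0.9]
gripper_width: 0.0111
grasp_force: 39.9
```

Run:
```python
from h import *
st();go([.4635,-.0255,.0495],down(94))
im,P=snap('top'); print(find(im,P,.015,V=190))
```

```text
t 16.57 tcp [ 0.6339 -0.1215  0.1045] yawx 100.2 z [-0.004  0.001 -1.   ] q [-0.19  0.51  0.07  1.14 -0.    1.2 ] F [ 1.2  -0.54 -0.85] w 0.0111 gf 39.9
shift [-4.259  2.399 -1.374] rot [-0.01 -0.03 -0.77]
[([0.6394, -0.005], 64.5, [62.7, 61.6])]
```

Emit:
play_rows --plan '[[[-1.2, 0.6, 0.2, 0, 0, -0.4, 1], [-2.4, 1.2, 0.2, 0, 0, -0.77, 1], [-3.5, 1.9, 0.1, 0, 0, -0.77, 1], [-4.26, 2.4, 0, 0, 0, -0.77, 1], [-4.26, 2.4, -0.7, 0, 0, -0.77, 1], [-4.26, 2.4, -1.2, 0, 0, -0.77, 1], [-4.26, 2.4, -1.2, 0, 0, -0.77, 1]]]' --force 60

```text
clock: 17.5
tcp_pos: [0.4638, -0.0256, 0.0563]
eef_rot: [-0.001, 0.682, 0.732, -0.001]
contact_force: [-0.9, -0.0, -0.4]
gripper_width: 0.0104
grasp_force: 62.1
```

Run:
```python
from h import *
st();go([.4635,-.0255,.0495],down(94))
```

```text
t 17.5 tcp [ 0.4638 -0.0256  0.0563] yawx 94.0 z [-0.002  0.    -1.   ] q [-0.06  0.27 -0.46  0.85  0.    1.45] F [-0.89 -0.03 -0.37] w 0.0104 gf 62.1
shift [-0.007  0.002 -0.171] rot [-0.   -0.02 -0.01]
```

Emit:
play_rows --plan '[[[0, 0, -0.1, 0, 0, 0, 1], [0, 0, -0.16, 0, 0, 0, 1], [0, 0, -0.16, 0, 0, 0, 1], [0, 0, -0.16, 0, 0, 0, 0.2], [0, 0, -0.16, 0, 0, 0, 0.2], [0, 0, 0.6, 0, 0, 0, 0.2], [0, -1, 1.4, 0, 0, 0, 0.8], [0, -1.5, 1.6, 0, 0, 0, 1], [0, -1.5, 1.6, 0, 0, 0, 1]]]'

```text
clock: 18.62
tcp_pos: [0.4654, -0.0868, 0.1217]
eef_rot: [0.001, 0.683, 0.731, 0.0]
contact_force: [0.0, 0.7, -0.0]
gripper_width: 0.0
grasp_force: 0.0
```

```bash
cat >> h.py <<'E'
def press(c,a,d=.025):
    u,v=yaw(a)[:2],yaw(a+90)[:2]; return [np.round(np.array(c)+d*(i*u+j*v),4) for i,j in((1,-1),(1,1),(-1,1),(-1,-1))]
E
python3 - <<'E'
from h import *
st();im,P=snap('wrist'); r=find(im,P,.041,True,V=205); print(r)
p=press(r[0][0],r[0][1] if r[0][1]<45 else r[0][1]-90); print(p); go([*p[0],.0409],down(94)); print([np.round((p[i+1]-p[i])/.04,3) for i in range(3)])
im,P=snap('top'); print(find(im,P,.015,V=190))
E
```

```text
t 18.62 tcp [ 0.4654 -0.0868  0.1217] yawx 93.9 z [ 0.002 -0.    -1.   ] q [-0.18  0.22 -0.34  1.02 -0.    1.32] F [ 0.03  0.74 -0.01] w 0.0 gf 0.0
[([0.4661, -0.0245], 4.3, [62.7, 61.8])]
[array([ 0.4929, -0.0476]), array([0.4892, 0.0023]), array([ 0.4393, -0.0014]), array([ 0.443 , -0.0513])]
shift [ 0.702  0.961 -2.004] rot [-0.    0.    0.01]
[array([-0.092,  1.248]), array([-1.248, -0.092]), array([ 0.092, -1.248])]
[([0.4666, -0.0203], 1.2, [69.4, 57.5]), ([0.6399, -0.0049], 62.3, [61.7, 62.1])]
```

Emit:
play_rows --plan '[[[0.7, 0.96, -0.8, 0, 0, 0, 1], [0.7, 0.96, -1.6, 0, 0, 0, 1], [0.7, 0.96, -1.88, 0, 0, 0, 1], [0.7, 0.96, -1.95, 0, 0, 0, 1], [0.7, 0.96, -2.0, 0, 0, 0, 1], [0.7, 0.96, -2.02, 0, 0, 0, 1], [0.7, 0.96, -2.02, 0, 0, 0, 1]]]'

```text
clock: 19.6
tcp_pos: [0.4932, -0.0476, 0.041]
eef_rot: [0.001, 0.682, 0.731, 0.0]
contact_force: [0.0, -0.6, 3.5]
gripper_width: 0.0
grasp_force: 2.0
```

Emit:
play_rows --plan '[[[0, 0, 0.4, 0, 0, 0, 1], [-0.06, 0.9, 0.4, 0, 0, 0, 1], [-0.09, 1.25, 0.35, 0, 0, 0, 1], [-0.09, 1.25, 0.12, 0, 0, 0, 1], [-0.09, 1.25, 0.04, 0, 0, 0, 1], [-0.09, 1.25, 0.01, 0, 0, 0, 1], [-0.09, 1.25, 0, 0, 0, 0, 1], [-0.09, 1.25, 0, 0, 0, 0, 1]]]'

```text
clock: 20.6
tcp_pos: [0.4888, 0.0022, 0.0408]
eef_rot: [-0.0, 0.682, 0.731, 0.0]
contact_force: [-4.3, 2.2, 15.5]
gripper_width: -0.0002
grasp_force: 7.9
```

Emit:
play_rows --plan '[[[0, 0, 0.4, 0, 0, 0, 1], [-0.9, -0.06, 0.4, 0, 0, 0, 1], [-1.25, -0.09, 0.35, 0, 0, 0, 1], [-1.25, -0.09, 0.12, 0, 0, 0, 1], [-1.25, -0.09, 0.04, 0, 0, 0, 1], [-1.25, -0.09, 0.01, 0, 0, 0, 1], [-1.25, -0.09, 0, 0, 0, 0, 1], [-1.25, -0.09, 0, 0, 0, 0, 1]]]'

```text
clock: 21.6
tcp_pos: [0.44, -0.0011, 0.0409]
eef_rot: [0.0, 0.682, 0.732, -0.0]
contact_force: [-5.7, -0.8, 16.6]
gripper_width: -0.0003
grasp_force: 8.5
```

Emit:
play_rows --plan '[[[0, 0, 0.4, 0, 0, 0, 1], [0.06, -0.9, 0.4, 0, 0, 0, 1], [0.09, -1.25, 0.35, 0, 0, 0, 1], [0.09, -1.25, 0.12, 0, 0, 0, 1], [0.09, -1.25, 0.04, 0, 0, 0, 1], [0.09, -1.25, 0.01, 0, 0, 0, 1], [0.09, -1.25, 0, 0, 0, 0, 1], [0.09, -1.25, 0, 0, 0, 0, 1]]]'

```text
clock: 22.6
tcp_pos: [0.4422, -0.0505, 0.0409]
eef_rot: [0.0, 0.682, 0.732, -0.001]
contact_force: [-6.5, -2.0, 18.3]
gripper_width: -0.0001
grasp_force: 9.3
```

Emit:
play_rows --plan '[[[0, 0, 0.4, 0, 0, 0, 1], [0, -0.4, 1.2, 0, 0, 0, 0.5], [0.6, -1, 2.2, 0, 0, 0, 0.2], [0.6, -1, 2.2, 0, 0, 0, 0.2], [0.6, -1, 2.2, 0, 0, 0, 0.2]]]'

```text
clock: 23.22
tcp_pos: [0.466, -0.0902, 0.1274]
eef_rot: [-0.001, 0.682, 0.732, -0.0]
contact_force: [0.3, 0.1, 0.1]
gripper_width: 0.0347
grasp_force: 0.0
```

Run:
```python
from h import *
st();im,P=snap('wrist'); r=find(im,P,.041,True,V=205); print(r)
go([*r[0][0],.0495],down(180+r[0][1]))
im,P=snap('top','t2.png'); h=cv2.cvtColor(im,cv2.COLOR_RGB2HSV)
print(find(im,P,.015,V=190)); print(h[225:240:3,345:365:3,2].tolist())
```

```text
t 23.23 tcp [ 0.466  -0.0902  0.1274] yawx 94.1 z [-0.002  0.001 -1.   ] q [-0.19  0.22 -0.32  1.04  0.    1.31] F [0.26 0.07 0.07] w 0.0347 gf 0.0
[([0.466, -0.0245], 4.2, [63.1, 62.3])]
shift [ 0.011  1.638 -1.938] rot [ 1.000e-02 -2.000e-02  1.127e+01]
[([0.4667, -0.0233], 1.2, [69.4, 63.6]), ([0.6399, -0.0049], 62.3, [61.7, 62.1])]
[[149, 160, 158, 146, 127, 115, 115], [158, 163, 163, 163, 137, 113, 105], [159, 164, 163, 164, 161, 130, 103], [160, 163, 164, 163, 163, 134, 113], [162, 163, 163, 164, 163, 127, 111]]
```

Emit:
play_rows --plan '[[[0, 0.2, 0, 0, 0, 1.3, 0.2], [0, 0.5, 0, 0, 0, 2.6, 0.2], [0, 0.8, 0, 0, 0, 3.9, 0.2], [0, 1, 0, 0, 0, 5.2, 0.2], [0, 1.2, 0, 0, 0, 6.5, 0.2], [0, 1.4, 0, 0, 0, 7.8, 0.2], [0, 1.6, 0, 0, 0, 9.1, 0.2], [0, 1.64, 0, 0, 0, 10.4, 0.2], [0, 1.64, 0, 0, 0, 11.27, 0.2], [0, 1.64, 0, 0, 0, 11.27, 0.2]]]'

```text
clock: 24.58
tcp_pos: [0.4658, -0.0248, 0.1274]
eef_rot: [-0.001, -0.036, 0.999, 0.0]
contact_force: [0.2, 0.0, 0.4]
gripper_width: 0.0337
grasp_force: 0.0
```

Run:
```python
from h import *
st();go([.466,-.0245,.0495],down(184.2))
im,P=snap('top'); 
cv2.imwrite('pics/t3.png',cv2.resize(cv2.cvtColor(im,cv2.COLOR_RGB2BGR)[120:270,110:380],None,fx=2.9,fy=2.9,interpolation=3))
```

```text
t 24.57 tcp [ 0.4658 -0.0248  0.1274] yawx -175.8 z [-0.002  0.    -1.   ] q [-0.05  0.2  -0.34  1.03 -0.   -0.13] F [0.21 0.02 0.38] w 0.0337 gf 0.0
shift [ 0.006  0.007 -1.948] rot [-0.   -0.01  0.  ]
```

View pics/t3.png

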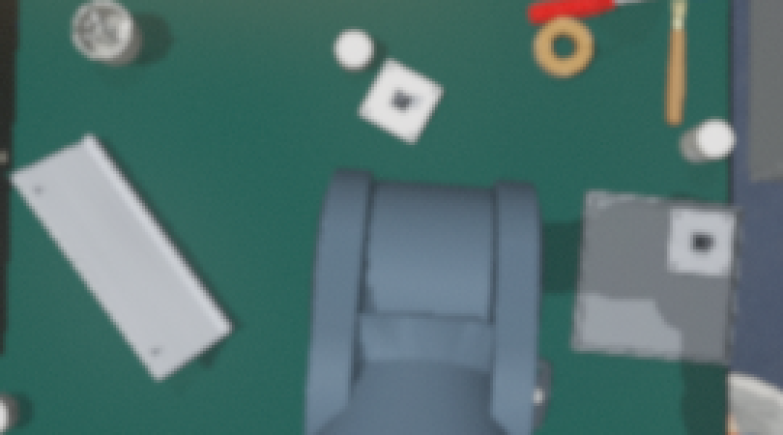

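Emit:
play_rows --plan '[[[0, 0, -0.7, 0, 0, 0, 0.2], [0, 0, -1.4, 0, 0, 0, 0.2], [0, 0, -1.94, 0, 0, 0, 0.2], [0, 0, -1.94, 0, 0, 0, 0.2], [0, 0, -1.94, 0, 0, 0, 0.2], [0, 0, -1.94, 0, 0, 0, 1], [0, 0, -1.94, 0, 0, 0, 1], [0, 0, -1.94, 0, 0, 0, 1], [0, 0, -1.2, 0, 0, 0, 1], [0, 0, 1, 0, 0, 0, 1]]]'

```text
clock: 25.88
tcp_pos: [0.4651, -0.0252, 0.1425]
eef_rot: [-0.002, -0.036, 0.999, 0.0]
contact_force: [2.1, -0.5, -1.6]
gripper_width: 0.0105
grasp_force: 58.7
```

```bash
cat >> h.py <<'E'
BO=np.array([.4713,.2763,0]); BY=127.95
def seat(k=0,up=0.,h=.0195,lift=0.,flip=1):
    """TCP pose for plate leaned at slot k*78mm along y, 'up' further up slope, lift off face"""
    xb,yb,z=yaw(BY),yaw(BY+90),np.array([0,0,1.]); a=np.radians(40)
    s=np.cos(a)*xb+np.sin(a)*z; n=-np.sin(a)*xb+np.cos(a)*z
    return BO-.030*xb+.014*z+(.032+up)*s+.078*k*yb+(h+lift)*n, tool(flip*yb,-n)
E
python3 - <<'E'
from h import *
st(); im,P=snap('top'); print(find(im,P,.015,V=175))
for u,v in((352,203.4),(351.5,203)): print(pt(P,u,v,.015))
p,r=seat(0,lift=.08); print(p); go(p,r); p,r=seat(1,lift=.08); print(p)
E
```

```text
t 25.88 tcp [ 0.4651 -0.0252  0.1425] yawx -175.8 z [-0.004  0.    -1.   ] q [-0.05  0.19 -0.31  1.07 -0.   -0.13] F [ 2.06 -0.54 -1.64] w 0.0105 gf 58.7
[([0.4986, -0.3211], 0.3, [60.5, 60.6]), ([0.64, -0.0049], 62.3, [64.6, 64.8])]
[ 0.49751496 -0.32409207  0.015     ]
[ 0.49869333 -0.32256853  0.015     ]
[0.51400619 0.22154014 0.11079063]
shift [ 1.126  6.175 -1.011] rot [4.72 1.87 4.06]
[0.45249947 0.1735722  0.11079063]
```

Emit:
play_rows --plan '[[[0.2, 1, 0.2, 0.8, 0.3, 0.7, 1], [0.4, 2, 0.2, 1.6, 0.6, 1.4, 1], [0.6, 3, 0.2, 2.4, 0.9, 2, 1], [0.8, 4, 0, 3.2, 1.2, 2.7, 1], [1, 5, -0.4, 4, 1.5, 3.4, 1], [1.13, 6.17, -1.01, 4.72, 1.87, 4.06, 1], [1.13, 6.17, -1.01, 4.72, 1.87, 4.06, 1], [1.13, 6.17, -1.01, 4.72, 1.87, 4.06, 1], [1.13, 6.17, -1.01, 4.72, 1.87, 4.06, 1]]]'

```text
clock: 27.05
tcp_pos: [0.5124, 0.2209, 0.1041]
eef_rot: [-0.113, -0.306, 0.889, 0.322]
contact_force: [-0.2, 0.5, -0.9]
gripper_width: 0.0101
grasp_force: 59.0
```

Run:
```python
from h import *
st(); p,r=seat(0,lift=.08); go(p,r); im,P=snap('wrist','w6.png')
```

```text
t 27.05 tcp [0.5124 0.2209 0.1041] yawx -141.9 z [-0.398  0.503 -0.767] q [ 0.1   0.65  0.09  1.44  0.57 -0.69] F [-0.18  0.46 -0.88] w 0.0101 gf 59.0
shift [0.04  0.016 0.167] rot [ 0.02 -0.01 -0.02]
```

View pics/w6.png

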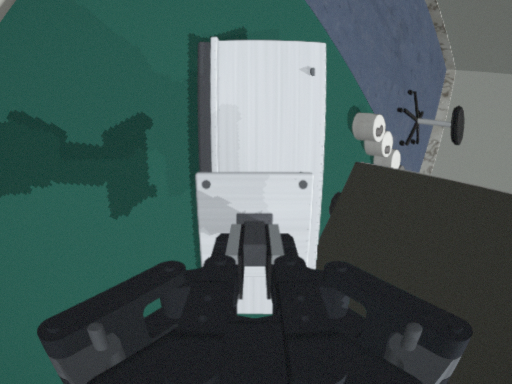

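```bash
cat >> h.py <<'E'
def face(P,u,v,hgt=0.):
    """pixel -> (s up slope from lip, t along y, ) on plane hgt above face"""
    xb,yb,z=yaw(BY),yaw(BY+90),np.array([0,0,1.]); a=np.radians(40)
    s=np.cos(a)*xb+np.sin(a)*z; n=-np.sin(a)*xb+np.cos(a)*z; L=BO-.030*xb+.014*z
    o,d=ray(P,u,v,True); X=o+d*((L+hgt*n-o)@n)/(d@n); return np.round([(X-L)@s*1000,(X-L)@yb*1000],1)
E
python3 - <<'E'
from h import *
P=viewer.camera_params('wrist'); im=cv2.imread('pics/w6.png')
print('upper',face(P,326,43),face(P,325,110),face(P,320,190)); 
for v in (60,100,140): print('lip',face(P,217.5,v,.013),face(P,217.5,v,0),face(P,211,v,.013))
g=cv2.cvtColor(im,cv2.COLOR_BGR2GRAY); 
for v in(60,100,140): print(g[v,205:225].tolist(), g[v,315:332].tolist())
E
```

```text
upper [ 85.6 124.2] [85.  68.8] [83.6  2.3]
lip [  1. 106.] [ -0.6 108.2] [ -3.9 106.2]
lip [ 1.  75.4] [-0.7 75.8] [-4.  75.5]
lip [ 0.6 45. ] [-1.1 43.7] [-4.4 45.1]
[73, 74, 77, 75, 81, 132, 198, 209, 212, 212, 219, 220, 205, 205, 212, 215, 216, 217, 216, 216] [219, 219, 219, 217, 217, 214, 214, 215, 213, 208, 192, 129, 86, 79, 78, 80, 77]
[74, 75, 73, 73, 85, 144, 192, 206, 213, 216, 222, 223, 206, 204, 214, 217, 219, 218, 220, 218] [217, 217, 218, 218, 215, 215, 217, 218, 219, 217, 167, 100, 82, 81, 84, 83, 81]
[73, 77, 75, 76, 76, 103, 164, 194, 200, 205, 208, 219, 209, 196, 201, 207, 207, 208, 207, 206] [214, 217, 217, 217, 216, 218, 220, 219, 213, 172, 100, 81, 77, 76, 79, 82, 83]
```

Run:
```python
from h import *
for u,l in((.0015,.05),(.0015,.006),(.001,0.0)):
    p,r=seat(0,up=u,lift=l); go(p,r)
```

```text
shift [-0.274  0.42  -0.386] rot [ 0.02 -0.01 -0.02]
shift [-0.709  0.978 -1.229] rot [ 0.02 -0.01 -0.02]
shift [-0.762  1.046 -1.352] rot [ 0.02 -0.01 -0.02]
```

Emit:
play_rows --plan '[[[-0.13, 0.2, -0.1, 0, 0, 0, 1], [-0.27, 0.42, -0.39, 0, 0, 0, 1], [-0.5, 0.7, -0.8, 0, 0, 0, 1], [-0.7, 0.97, -1.2, 0, 0, 0, 1], [-0.71, 0.98, -1.23, 0, 0, 0, 1], [-0.71, 0.98, -1.23, 0, 0, 0, 1]]]'

```text
clock: 27.85
tcp_pos: [0.4837, 0.2606, 0.0539]
eef_rot: [-0.114, -0.307, 0.888, 0.323]
contact_force: [-0.9, -1.1, -0.7]
gripper_width: 0.0106
grasp_force: 59.1
```

Run:
```python
from h import *
st()
for u,l in((.0015,.006),(.001,0.0)):
    p,r=seat(0,up=u,lift=l); go(p,r)
```

```text
t 27.85 tcp [0.4837 0.2606 0.0539] yawx -141.8 z [-0.4    0.503 -0.766] q [ 0.17  0.65 -0.04  1.26  0.6  -0.61] F [-0.88 -1.13 -0.68] w 0.0106 gf 59.1
shift [ 0.01  -0.016  0.03 ] rot [ 0.02 -0.03 -0.03]
shift [-0.044  0.052 -0.093] rot [ 0.02 -0.03 -0.03]
```

Emit:
play_rows --plan '[[[-0.02, 0.02, -0.05, 0, 0, 0, 1], [-0.04, 0.05, -0.08, 0, 0, 0, 1], [-0.045, 0.05, -0.09, 0, 0, 0, 1], [-0.045, 0.05, -0.09, 0, 0, 0, 1]]]'

```text
clock: 28.35
tcp_pos: [0.4832, 0.2612, 0.0518]
eef_rot: [-0.113, -0.306, 0.889, 0.322]
contact_force: [3.2, -16.9, 20.9]
gripper_width: 0.0106
grasp_force: 62.4
```

Run:
```python
from h import *
st(); p,r=seat(0,up=.001); go(p,r)
```

```text
t 28.35 tcp [0.4832 0.2612 0.0518] yawx -142.0 z [-0.398  0.504 -0.767] q [ 0.17  0.65 -0.05  1.25  0.6  -0.61] F [  3.22 -16.88  20.92] w 0.0106 gf 62.4
shift [-0.033  0.038 -0.042] rot [ 0.02 -0.01 -0.01]
```

Emit:
play_rows --plan '[[[0.02, -0.02, 0.04, 0, 0, 0, 1], [0.02, -0.02, 0.04, 0, 0, 0, 0.7], [0.02, -0.02, 0.04, 0, 0, 0, 0.3], [0.02, -0.02, 0.04, 0, 0, 0, 0.2], [0.2, -0.25, 0.4, 0, 0, 0, 0.2], [0.6, -0.75, 1.15, 0, 0, 0, 0.2], [1, -1.25, 1.9, 0, 0, 0, 0.2], [1, -1.25, 1.9, 0, 0, 0, 0.2]]]'

```text
clock: 29.35
tcp_pos: [0.5237, 0.2119, 0.127]
eef_rot: [-0.113, -0.306, 0.889, 0.322]
contact_force: [-0.2, 0.8, 0.5]
gripper_width: 0.0342
grasp_force: 0.0
```

Run:
```python
from h import *
st(); im,P=snap('wrist','w7.png'); im,P=snap('top'); print(find(im,P,.011)); go([.6,-.005,.16],down(152.5))
```

```text
t 29.35 tcp [0.5237 0.2119 0.127 ] yawx -141.9 z [-0.397  0.504 -0.767] q [ 0.09  0.65  0.16  1.51  0.57 -0.7 ] F [-0.2   0.77  0.49] w 0.0342 gf 0.0
[([0.4984, -0.3218], 85.5, [66.3, 66.3])]
shift [ 1.96  -5.445  0.874] rot [-5.25 -0.53 -7.84]
```

View pics/w7.png

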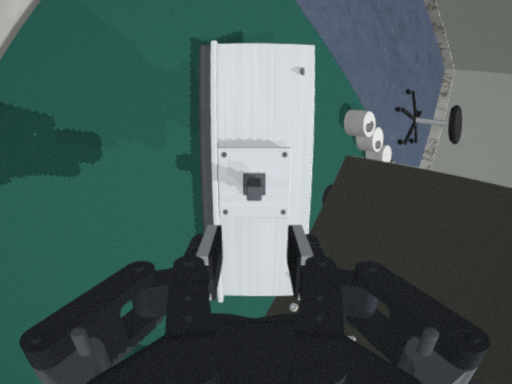

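Emit:
play_rows --plan '[[[0.3, -0.7, 0.4, -0.8, -0.08, -1.2, 0], [0.6, -1.4, 0.8, -1.6, -0.16, -2.4, 0], [0.9, -2.1, 0.87, -2.4, -0.24, -3.6, 0], [1.2, -3, 0.87, -3.2, -0.32, -4.8, 0], [1.5, -4, 0.87, -4, -0.4, -6, 0], [1.8, -4.8, 0.87, -4.8, -0.48, -7.2, 0], [1.96, -5.44, 0.87, -5.25, -0.53, -7.84, 0], [1.96, -5.44, 0.87, -5.25, -0.53, -7.84, 0], [1.96, -5.44, 0.87, -5.25, -0.53, -7.84, 0], [1.96, -5.44, 0.87, -5.25, -0.53, -7.84, 0]]]'

```text
clock: 30.7
tcp_pos: [0.5998, -0.0043, 0.1599]
eef_rot: [-0.001, 0.236, 0.972, 0.001]
contact_force: [-0.8, -0.5, -0.1]
gripper_width: 0.0428
grasp_force: 0.0
```

Run:
```python
from h import *
st(); im,P=snap('wrist','w8.png'); print(find(im,P,.011,True),find(im,P,.011,True,V=200)); im,P=snap('top'); print(find(im,P,.011))
```

```text
t 30.7 tcp [ 0.5998 -0.0043  0.1599] yawx 152.7 z [-0.001  0.002 -1.   ] q [-0.01  0.4   0.03  1.21  0.    0.47] F [-0.79 -0.55 -0.13] w 0.0428 gf 0.0
[([0.6399, -0.0031], 62.4, [64.1, 63.4])] [([0.4975, -0.3233], 85.7, [65.2, 63.5]), ([0.6398, -0.0032], 62.4, [63.5, 63.4])]
[]
```

Emit:
play_rows --plan '[[[1, 0.02, -0.3, 0, 0, 0, 0], [1, 0.02, -1.3, 0, 0, 0, 0], [1, 0.02, -2.3, 0, 0, 0, 0], [1, 0.02, -3.2, 0, 0, 0, 0], [1, 0.02, -3.52, 0, 0, 0, 0], [1, 0.02, -3.52, 0, 0, 0, 0], [1, 0.02, -3.52, 0, 0, 0, 0], [1, 0.02, -3.52, 0, 0, 0, 1], [1, 0.02, -3.52, 0, 0, 0, 1], [1, 0.02, -3.52, 0, 0, 0, 1]]]'

```text
clock: 32.05
tcp_pos: [0.6408, -0.0042, 0.0208]
eef_rot: [0.001, 0.237, 0.971, 0.0]
contact_force: [-1.5, 0.0, 6.0]
gripper_width: 0.0108
grasp_force: 58.7
```

Run:
```python
from h import *
st(); go([.4635,-.0245,.058],down(94.5))
```

```text
t 32.05 tcp [ 0.6408 -0.0042  0.0208] yawx 152.5 z [ 0.002  0.    -1.   ] q [-0.01  0.56 -0.07  0.94  0.    0.47] F [-1.47  0.04  5.96] w 0.0108 gf 58.7
shift [-4.433 -0.509  0.929] rot [ 0.    0.01 -7.26]
```

Emit:
play_rows --plan '[[[0, 0, 0.9, 0, 0, 0, 1], [-0.3, 0, 1.6, 0, 0, -1, 1], [-1, -0.1, 1.8, 0, 0, -2.2, 1], [-2, -0.2, 1.8, 0, 0, -3.4, 1], [-3, -0.3, 1.8, 0, 0, -4.6, 1], [-4, -0.4, 1.8, 0, 0, -5.8, 1], [-4.43, -0.51, 1.5, 0, 0, -7.26, 1], [-4.43, -0.51, 1.2, 0, 0, -7.26, 1], [-4.43, -0.51, 0.93, 0, 0, -7.26, 1], [-4.43, -0.51, 0.93, 0, 0, -7.26, 1]]]'

```text
clock: 33.3
tcp_pos: [0.4632, -0.0244, 0.0558]
eef_rot: [-0.001, 0.678, 0.735, -0.0]
contact_force: [-1.0, 0.3, -1.3]
gripper_width: 0.0105
grasp_force: 58.8
```

Run:
```python
from h import *
st(); go([.4635,-.0245,.0508],down(94.5))
```

```text
t 33.3 tcp [ 0.4632 -0.0244  0.0558] yawx 94.6 z [-0.001  0.    -1.   ] q [-0.05  0.27 -0.46  0.84  0.    1.44] F [-1.01  0.25 -1.26] w 0.0105 gf 58.8
shift [ 0.007 -0.003 -0.126] rot [-0.   -0.01 -0.01]
```

Emit:
play_rows --plan '[[[0, 0, -0.08, 0, 0, 0, 1], [0, 0, -0.13, 0, 0, 0, 1], [0, 0, -0.13, 0, 0, 0, 1], [0, 0, -0.13, 0, 0, 0, 0.2], [0, 0, -0.13, 0, 0, 0, 0.2], [0, 0, 0.6, 0, 0, 0, 0.2], [0, -1, 1.4, 0, 0, 0, 0.8], [0, -1.5, 1.6, 0, 0, 0, 1], [0, -1.5, 1.6, 0, 0, 0, 1]]]'

```text
clock: 34.42
tcp_pos: [0.4635, -0.0856, 0.1216]
eef_rot: [0.001, 0.68, 0.733, 0.001]
contact_force: [-0.0, 0.0, -0.3]
gripper_width: 0.0
grasp_force: 0.0
```

Run:
```python
from h import *
st();im,P=snap('wrist'); r=find(im,P,.041,True,V=205); print(r)
p=press(r[0][0],r[0][1] if r[0][1]<45 else r[0][1]-90); print(p); go([*p[0],.0409],down(94.5)); print([np.round((p[i+1]-p[i])/.04,3) for i in range(3)])
```

```text
t 34.42 tcp [ 0.4635 -0.0856  0.1216] yawx 94.3 z [ 0.002 -0.    -1.   ] q [-0.18  0.21 -0.34  1.01  0.    1.31] F [-0.01  0.05 -0.33] w 0.0 gf 0.0
[]Traceback (most recent call last):
  File "<stdin>", line 3, in <module>
IndexError: list index out of range
```

Run:
```python
from h import *
im,P=snap('wrist','w9.png')
for V in(195,200,205,210): print(V,find(im,P,.041,True,V=V,smin=40,smax=90))
```

```text
195 []
200 []
205 []
210 [([0.4688, -0.0089], 4.7, [76.6, 89.0])]
```

View pics/w9.png

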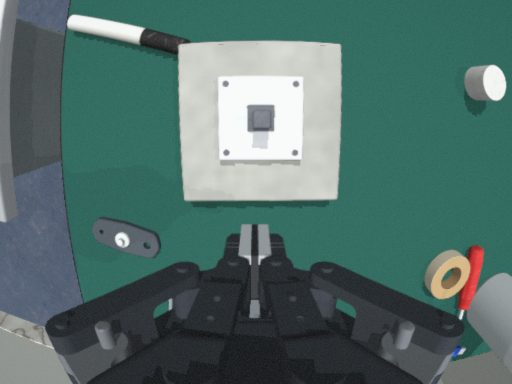

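Run:
```python
from h import *
im=cv2.cvtColor(cv2.imread('pics/w9.png'),cv2.COLOR_BGR2RGB);P=viewer.camera_params('wrist')
for V in(220,228,236): print(V,find(im,P,.041,True,V=V))
r=find(im,P,.041,True,V=220)
p=press(r[0][0],r[0][1]); print(p); go([*p[0],.0409],down(94.5)); print([np.round((p[i+1]-p[i])/.04,3) for i in range(3)])
```

```text
220 [([0.4631, -0.0217], 4.3, [63.4, 63.5])]
228 [([0.4631, -0.0215], 4.6, [62.9, 62.1])]
236 [([0.463, -0.0216], 4.6, [62.6, 61.8])]
[array([ 0.4899, -0.0448]), array([0.4862, 0.0051]), array([0.4363, 0.0014]), array([ 0.44  , -0.0485])]
shift [ 0.68   0.988 -1.99 ] rot [-0.   -0.    0.01]
[array([-0.092,  1.248]), array([-1.248, -0.092]), array([ 0.092, -1.248])]
```

Emit:
play_rows --plan '[[[0.68, 0.99, -0.8, 0, 0, 0, 1], [0.68, 0.99, -1.6, 0, 0, 0, 1], [0.68, 0.99, -1.88, 0, 0, 0, 1], [0.68, 0.99, -1.95, 0, 0, 0, 1], [0.68, 0.99, -2.0, 0, 0, 0, 1], [0.68, 0.99, -2.03, 0, 0, 0, 1], [0.68, 0.99, -2.03, 0, 0, 0, 1]]]'

```text
clock: 35.4
tcp_pos: [0.4907, -0.0452, 0.041]
eef_rot: [0.001, 0.679, 0.734, 0.001]
contact_force: [-2.2, 1.4, 8.4]
gripper_width: 0.0004
grasp_force: 4.0
```

Emit:
play_rows --plan '[[[0, 0, 0.4, 0, 0, 0, 1], [-0.06, 0.9, 0.4, 0, 0, 0, 1], [-0.09, 1.25, 0.35, 0, 0, 0, 1], [-0.09, 1.25, 0.12, 0, 0, 0, 1], [-0.09, 1.25, 0.04, 0, 0, 0, 1], [-0.09, 1.25, 0.01, 0, 0, 0, 1], [-0.09, 1.25, 0, 0, 0, 0, 1], [-0.09, 1.25, 0, 0, 0, 0, 1]]]'

```text
clock: 36.4
tcp_pos: [0.4864, 0.0047, 0.0408]
eef_rot: [-0.0, 0.679, 0.734, 0.001]
contact_force: [-7.7, 3.1, 23.4]
gripper_width: -0.0002
grasp_force: 12.1
```

Emit:
play_rows --plan '[[[0, 0, 0.4, 0, 0, 0, 1], [-0.9, -0.06, 0.4, 0, 0, 0, 1], [-1.25, -0.09, 0.35, 0, 0, 0, 1], [-1.25, -0.09, 0.12, 0, 0, 0, 1], [-1.25, -0.09, 0.04, 0, 0, 0, 1], [-1.25, -0.09, 0.01, 0, 0, 0, 1], [-1.25, -0.09, 0, 0, 0, 0, 1], [-1.25, -0.09, 0, 0, 0, 0, 1]]]'

```text
clock: 37.4
tcp_pos: [0.4374, 0.0013, 0.0407]
eef_rot: [0.0, 0.679, 0.734, 0.0]
contact_force: [-8.7, -0.7, 29.0]
gripper_width: -0.0001
grasp_force: 14.6
```

Emit:
play_rows --plan '[[[0, 0, 0.4, 0, 0, 0, 1], [0.06, -0.9, 0.4, 0, 0, 0, 1], [0.09, -1.25, 0.35, 0, 0, 0, 1], [0.09, -1.25, 0.12, 0, 0, 0, 1], [0.09, -1.25, 0.04, 0, 0, 0, 1], [0.09, -1.25, 0.01, 0, 0, 0, 1], [0.09, -1.25, 0, 0, 0, 0, 1], [0.09, -1.25, 0, 0, 0, 0, 1]]]'

```text
clock: 38.4
tcp_pos: [0.4399, -0.0483, 0.0407]
eef_rot: [0.0, 0.679, 0.734, -0.0]
contact_force: [-7.8, -2.6, 30.2]
gripper_width: 0.0004
grasp_force: 14.8
```

Emit:
play_rows --plan '[[[0, 0, 0.4, 0, 0, 0, 1], [0, -0.4, 1.2, 0, 0, 0, 0.5], [0.6, -1, 2.2, 0, 0, 0, 0.2], [0.6, -1, 2.2, 0, 0, 0, 0.2], [0.6, -1, 2.2, 0, 0, 0, 0.2]]]'

```text
clock: 39.02
tcp_pos: [0.4635, -0.0877, 0.1266]
eef_rot: [-0.001, 0.679, 0.734, -0.0]
contact_force: [0.1, -0.4, -1.1]
gripper_width: 0.0343
grasp_force: 0.0
```

Run:
```python
from h import *
st();im,P=snap('wrist'); r=find(im,P,.041,True,V=205) or find(im,P,.041,True,V=220); print(r)
go([*r[0][0],.0505],down(180+r[0][1]))
```

```text
t 39.02 tcp [ 0.4635 -0.0877  0.1266] yawx 94.5 z [-0.001  0.001 -1.   ] q [-0.19  0.21 -0.33  1.03  0.    1.3 ] F [ 0.13 -0.38 -1.11] w 0.0343 gf 0.0
[([0.4635, -0.0221], 4.6, [63.7, 63.4])]
shift [ 0.013  1.638 -1.894] rot [ 1.000e-02 -2.000e-02  1.126e+01]
```

Emit:
play_rows --plan '[[[0, 0.2, 0, 0, 0, 1.3, 0.2], [0, 0.5, 0, 0, 0, 2.6, 0.2], [0, 0.8, 0, 0, 0, 3.9, 0.2], [0, 1, 0, 0, 0, 5.2, 0.2], [0, 1.2, 0, 0, 0, 6.5, 0.2], [0, 1.4, 0, 0, 0, 7.8, 0.2], [0, 1.6, 0, 0, 0, 9.1, 0.2], [0, 1.64, 0, 0, 0, 10.4, 0.2], [0, 1.64, 0, 0, 0, 11.26, 0.2], [0, 1.64, 0, 0, 0, 11.26, 0.2]]]'

```text
clock: 40.33
tcp_pos: [0.4629, -0.0223, 0.1264]
eef_rot: [-0.001, -0.04, 0.999, 0.0]
contact_force: [-0.3, -0.1, -0.4]
gripper_width: 0.0343
grasp_force: 0.0
```

Emit:
play_rows --plan '[[[0, 0, -0.7, 0, 0, 0, 0.2], [0, 0, -1.4, 0, 0, 0, 0.2], [0, 0, -1.9, 0, 0, 0, 0.2], [0, 0, -1.9, 0, 0, 0, 0.2], [0, 0, -1.9, 0, 0, 0, 0.2], [0, 0, -1.9, 0, 0, 0, 1], [0, 0, -1.9, 0, 0, 0, 1], [0, 0, -1.9, 0, 0, 0, 1], [0, 0, -1.2, 0, 0, 0, 1], [0, 0, 1, 0, 0, 0, 1]]]'

```text
clock: 41.58
tcp_pos: [0.4624, -0.0229, 0.1415]
eef_rot: [-0.003, -0.039, 0.999, 0.0]
contact_force: [1.4, -0.8, -1.2]
gripper_width: 0.0107
grasp_force: 58.7
```

Run:
```python
from h import *
st(); p,r=seat(1,lift=.08); print(p); go(p,r)
```

```text
t 41.58 tcp [ 0.4624 -0.0229  0.1415] yawx -175.5 z [-0.005  0.    -1.   ] q [-0.05  0.19 -0.32  1.07  0.   -0.13] F [ 1.43 -0.8  -1.2 ] w 0.0107 gf 58.7
[0.45249947 0.1735722  0.11079063]
shift [-0.247  4.911 -0.768] rot [4.73 1.8  3.99]
```

Emit:
play_rows --plan '[[[-0.05, 0.8, 0.2, 0.8, 0.3, 0.7, 1], [-0.1, 1.6, 0.2, 1.6, 0.6, 1.4, 1], [-0.15, 2.4, 0.2, 2.4, 0.9, 2, 1], [-0.2, 3.2, 0, 3.2, 1.2, 2.7, 1], [-0.25, 4, -0.3, 4, 1.5, 3.4, 1], [-0.25, 4.9, -0.6, 4.73, 1.8, 3.99, 1], [-0.25, 4.9, -0.6, 4.73, 1.8, 3.99, 1], [-0.25, 4.9, -0.6, 4.73, 1.8, 3.99, 1], [-0.25, 4.9, -0.6, 4.73, 1.8, 3.99, 1]]]'

```text
clock: 42.7
tcp_pos: [0.4544, 0.1725, 0.1191]
eef_rot: [-0.108, -0.305, 0.889, 0.323]
contact_force: [0.2, 0.1, -1.7]
gripper_width: 0.0106
grasp_force: 58.9
```

Run:
```python
from h import *
st(); snap('wrist','w10.png')
for u,l in((.0015,.04),(.0015,.008),(.001,0.001)):
    p,r=seat(1,up=u,lift=l,h=.0204); go(p,r)
```

```text
t 42.7 tcp [0.4544 0.1725 0.1191] yawx -142.3 z [-0.389  0.509 -0.768] q [ 0.03  0.54 -0.07  1.42  0.55 -0.76] F [ 0.21  0.13 -1.75] w 0.0106 gf 58.9
shift [-0.451  0.544 -0.932] rot [-0.01  0.04  0.03]
shift [-0.767  0.949 -1.545] rot [-0.01  0.04  0.03]
shift [-0.831  1.03  -1.687] rot [-0.01  0.04  0.03]
```

View pics/w10.png

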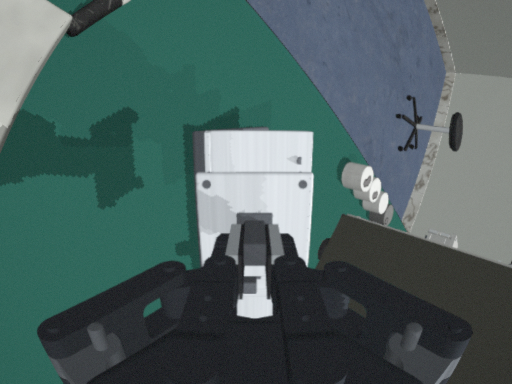

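Emit:
play_rows --plan '[[[-0.22, 0.27, -0.46, 0, 0.02, 0.01, 1], [-0.45, 0.54, -0.93, 0, 0.04, 0.03, 1], [-0.62, 0.75, -1.25, 0, 0.04, 0.03, 1], [-0.77, 0.95, -1.54, 0, 0.04, 0.03, 1], [-0.77, 0.95, -1.54, 0, 0.04, 0.03, 1], [-0.77, 0.95, -1.54, 0, 0.04, 0.03, 1]]]'

```text
clock: 43.5
tcp_pos: [0.4239, 0.2107, 0.0573]
eef_rot: [-0.111, -0.306, 0.888, 0.324]
contact_force: [-0.3, 0.0, -0.3]
gripper_width: 0.0102
grasp_force: 58.9
```

Run:
```python
from h import *
st()
for l in(.004,.0015):
    p,r=seat(1,up=.001,lift=l,h=.0204); go(p,r)
```

```text
t 43.5 tcp [0.4239 0.2107 0.0573] yawx -142.0 z [-0.396  0.508 -0.765] q [ 0.1   0.56 -0.22  1.21  0.58 -0.69] F [-0.33  0.04 -0.29] w 0.0102 gf 58.9
shift [-0.04   0.038 -0.085] rot [-0.01 -0.   -0.  ]
shift [-0.064  0.069 -0.133] rot [-0.01 -0.   -0.  ]
```

Emit:
play_rows --plan '[[[-0.02, 0.02, -0.05, 0, 0, 0, 1], [-0.04, 0.04, -0.085, 0, 0, 0, 1], [-0.05, 0.05, -0.11, 0, 0, 0, 1], [-0.05, 0.05, -0.11, 0, 0, 0, 1]]]'

```text
clock: 44.0
tcp_pos: [0.4216, 0.2128, 0.0526]
eef_rot: [-0.112, -0.306, 0.888, 0.324]
contact_force: [0.0, -4.7, 5.8]
gripper_width: 0.0105
grasp_force: 60.0
```

Run:
```python
from h import *
st()
p,r=seat(1,up=.0,lift=0,h=.0204); d,_=go(p,r); m=r.as_matrix(); print('TCP minus seat in tool axes mm',(-m.T@d*40).round(2), 'F', (m.T@status.read_state()['contact_force']).round(1))
```

```text
t 44.0 tcp [0.4216 0.2128 0.0526] yawx -142.0 z [-0.397  0.508 -0.765] q [ 0.1   0.57 -0.23  1.2   0.58 -0.68] F [ 0.05 -4.73  5.83] w 0.0105 gf 60.0
shift [-0.009  0.021 -0.059] rot [-0.01 -0.01 -0.  ]
TCP minus seat in tool axes mm [ 0.25  0.85 -2.39] F [ 2.9  0.9 -6.9]
```

Emit:
play_rows --plan '[[[0, 0, 0, 0, 0, 0, 1], [0, 0, 0, 0, 0, 0, 0.7], [0, 0, 0, 0, 0, 0, 0.3], [0, 0, 0, 0, 0, 0, 0.2], [0.2, -0.25, 0.38, 0, 0, 0, 0.2], [0.6, -0.75, 1.15, 0, 0, 0, 0.2], [1, -1.25, 1.9, 0, 0, 0, 0.2], [1.2, -2, 2.5, 0, 0, 0, 0.2], [1.2, -2.5, 2.5, 0, 0, 0, 0.2]]]'

```text
clock: 45.12
tcp_pos: [0.4705, 0.112, 0.153]
eef_rot: [-0.111, -0.306, 0.888, 0.324]
contact_force: [0.3, -0.0, -0.4]
gripper_width: 0.0342
grasp_force: 0.0
```

Run:
```python
from h import *
st(); im,P=snap('wrist'); s,_=snap('scene'); t,_=snap('top')
B=lambda x:cv2.cvtColor(x,cv2.COLOR_RGB2BGR)
c=np.zeros((600,800,3),np.uint8); c[:300,:400]=cv2.resize(B(im),(400,300)); c[:300,400:]=cv2.resize(B(s),(400,300)); c[300:,:]=cv2.resize(B(t)[120:270,110:380],(800,300),interpolation=3) if 0 else cv2.resize(B(t)[140:260,100:372],(800,300),interpolation=3)
cv2.imwrite('pics/f.png',c)
```

```text
t 45.12 tcp [0.4705 0.112  0.153 ] yawx -142.0 z [-0.395  0.508 -0.766] q [-0.07  0.56  0.05  1.57  0.5  -0.87] F [ 0.32 -0.04 -0.43] w 0.0342 gf 0.0
```

View pics/f.png

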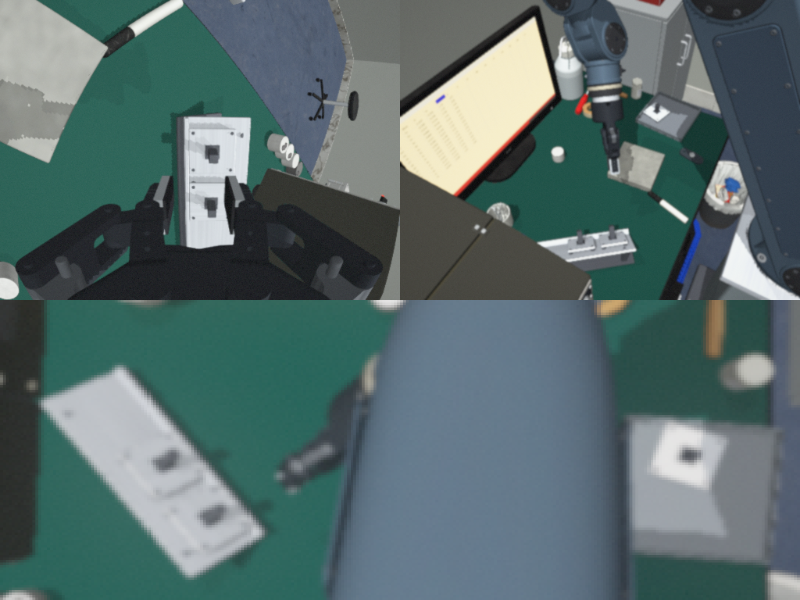

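Run:
```python
from h import *
t,P=snap('top')
for V in(175,190,205): print(find(t,P,.015,V=V,smin=45,smax=80))
s=status.read_state(); go([.46,-.33,.2],down(85))
```

```text
[([0.5011, -0.2651], 72.3, [67.8, 69.1])]
[([0.5018, -0.2654], 72.3, [62.1, 65.5])]
[([0.5005, -0.2589], 0.7, [66.5, 51.5]), ([0.8864, -0.2612], 60.4, [73.0, 54.9])]
shift [ -0.221 -11.078   1.219] rot [ -5.55   3.   -15.78]
```

Emit:
play_rows --plan '[[[0, -1, 0.8, -0.6, 0.3, -1.6, 0], [0, -2.2, 1.2, -1.1, 0.6, -3.2, 0], [0, -3.4, 1.2, -1.7, 0.9, -4.7, 0], [0, -4.6, 1.2, -2.2, 1.2, -6.3, 0], [0, -5.8, 1.2, -2.8, 1.5, -7.9, 0], [-0.1, -7, 1.2, -3.3, 1.8, -9.5, 0], [-0.2, -8.2, 1.2, -3.9, 2.1, -11, 0], [-0.2, -9.4, 1.2, -4.4, 2.4, -12.6, 0], [-0.2, -10.6, 1.2, -5, 2.7, -14.2, 0], [-0.2, -11.1, 1.2, -5.55, 3, -15.78, 0]]]'

```text
clock: 46.58
tcp_pos: [0.4613, -0.3322, 0.1989]
eef_rot: [-0.03, 0.562, 0.822, 0.085]
contact_force: [0.2, 0.3, 0.0]
gripper_width: 0.0432
grasp_force: 0.0
```

Run:
```python
from h import *
st(); go([.5,-.325,.13],down(72.5))
```

```text
t 46.58 tcp [ 0.4613 -0.3322  0.1989] yawx 111.7 z [ 0.046  0.174 -0.984] q [-0.71  0.38  0.1   1.37  0.16  0.48] F [0.24 0.26 0.02] w 0.0432 gf 0.0
shift [ 0.967  0.18  -1.724] rot [-1.09  0.74 -4.83]
```

Emit:
play_rows --plan '[[[0.2, 0, -0.3, -0.22, 0.15, -1, 0], [0.4, 0, -0.6, -0.44, 0.3, -2, 0], [0.6, 0.1, -1, -0.66, 0.45, -3, 0], [0.8, 0.1, -1.4, -0.88, 0.6, -4, 0], [0.97, 0.18, -1.72, -1.09, 0.74, -4.83, 0], [0.97, 0.18, -1.72, -1.09, 0.74, -4.83, 0], [0.97, 0.18, -1.72, -1.09, 0.74, -4.83, 0]]]'

```text
clock: 47.45
tcp_pos: [0.5002, -0.3231, 0.1313]
eef_rot: [-0.001, 0.803, 0.595, 0.001]
contact_force: [0.3, -0.6, 0.6]
gripper_width: 0.0428
grasp_force: 0.0
```

Run:
```python
from h import *
st(); im,P=snap('wrist','w11.png')
for V in(170,190,205,220): print(find(im,P,.015,True,V=V))
```

```text
t 47.45 tcp [ 0.5002 -0.3231  0.1313] yawx 73.1 z [ 0.001  0.002 -1.   ] q [-0.57  0.41 -0.03  1.14  0.    1.29] F [ 0.27 -0.56  0.64] w 0.0428 gf 0.0
[]
[]
[([0.5011, -0.2661], 72.4, [63.9, 63.9])]
[([0.5012, -0.2658], 73.1, [62.4, 63.4])]
```

View pics/w11.png

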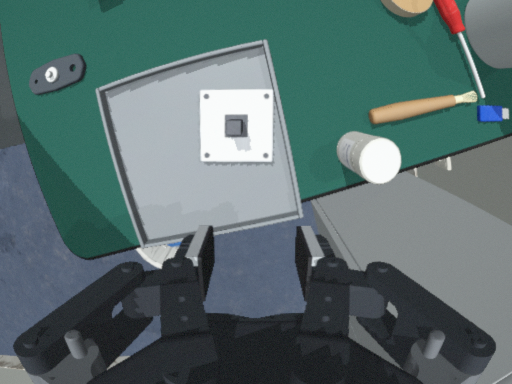

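Run:
```python
from h import *
print(ticket.sign_off())
```

```text
the job is handed in; nothing more can be done
None
```

I found three plates and handed the job in at about 47 s: the two sound ones lean on the backstop against the lip, and the one that rocked lies flat in the reject tray, where it was knocked aside once but still looked flat and inside the walls (within 1–2 mm of one).

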